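Shut the guarded bleed valve with its key

TASK

Take the orange-handled key from its blue stand, reach through the round hole in the guard of the grey control box and seat its blade fully in the slot of the sunken knob, feeling for the slot with a light touch, since the knob has play. Turn the knob gently clockwise until it comes up against its stop (valve fully shut), without forcing it, then put the key back upright and fully home in its stand. Do not disturb the bottle, jar and cup beside the box.

Things in the scene. Friction and masses are not known exactly. Their poses are not given: they have to be found in the camera images.
- control_box: Fixed grey box, 130 x 130 mm, 85 mm tall with its aluminium guard plate (118 x 118 x 5 mm). Origin at the centre of its underside, z up; the knob's axis is its z axis. Two brass hose stubs on its +x side. The guard has a round central hole and four side windows to look through.
- guard_hole (a point): Centre of the round guard hole (30 mm across, 5 mm thick), on the guard's top face, 85 mm above the table, on the knob's axis. Axes as the box. All contact forces between key and box together must stay under 30 N: about that is reached at a push of 30 N or a twist of 0.3 N m in the slot. A 2 N m/rad torsion spring between ring and insert softens the twist: at the stop it rises about 0.15 N m in each 0.1 rad.
- slot_mouth (a point): Fixed point on the knob's axis at the rest height of the brass insert's flat top, where its slot begins: 35 mm below the guard's top, 50 mm above the table. Axes as the box; does not turn. The insert is 35 mm across; its straight slot is 8 mm wide, 10 mm deep, open at both ends. Seated: the key's tip 7 to 10 mm below this point. 
- slot_floor (a point): Fixed point 10 mm below slot_mouth: the slot's floor at rest. The insert is sprung and gives way up to 4 mm downward (2 N at first, 6 N at 4 mm, then hard). A blade standing across the slot rests on the insert's top; once turned into line with the slot, the insert springs up round the blade and the pressing force vanishes.
- valve (a joint): Angle of the black knob ring (60 mm across, round the insert): 0 open, 1.2 rad shut (hard stop), growing clockwise from above. Turns against a steady 0.08 N m of friction, stays where left, starts 0.3 to 0.6 rad before the stop. Its yellow pointer stands at yaw 0.6 - value in the box frame (counter-clockwise positive from the box's +x).
- shut_tick (a point): Red tick on the floor of the well, 39 mm from the knob's axis: the pointer stands there when shut. The insert has free play in the ring: the slot's line lies at the pointer's yaw plus or minus an unknown angle of up to 0.4 rad, so the key first takes up the play (up to 0.8 rad), then winds a torsion spring, then moves the ring.
- key_grip (a point): Centre of the key's orange handle, a flat upright block 40 mm (key's x) by 14 mm (key's y, the way to grip it) by 50 mm tall (key's z, up). The loose key weighs about 0.12 kg. Below the handle: a dark collar 34 mm across, 25 to 30 mm below this point; a 10 mm round shaft; the steel blade, its lowest 18 mm, 22 mm along x, 5 mm along y. A half turn about z changes nothing.
- key_tip (a point): Middle of the lower end of the key's blade, 92 mm below key_grip along the key's axis. Axes as the key.
- stand_hole (a point): Centre of the mouth of the blue key stand's slotted hole, on its top, 75 mm above the table. The stand is fixed, 64 x 54 mm with an 84 x 74 mm foot. The hole is 27 mm along the stand's x by 11 mm along its y, right through, with a small chamfer. At home the key's collar rests on the stand's top and the key's tip is 62 mm below this point, the key's x along the stand's x (either way round).
- hardener: White bottle with red cap, 48 mm across, 115 mm tall, standing loose behind the box; origin under its base. Bystander.
- jar: Clear glass jar, 54 mm across, 77 mm tall, loose, left of the box; origin under its base. Bystander.
- cup: Clear mixing cup with a wooden stick, 66 mm across, 85 mm tall, loose, in front of the box; origin under its base. Bystander.
- key: The key as a whole; origin at the key's tip (see key_tip), z up the key.
Mind the look-alikes: they are no part of the job. There is more than one size of the key; the job needs the larger.

How it is judged:
By the outcome, as a careful person would: the job done as asked, in the order asked, and still so for the second after the job is handed in, with the robot touching nothing.
It also fails if it takes over 72 s, if anything falls off the work surface, if the arm or the gripper's body presses on something with over 40 N, if the wrist force passes 120 N, or if a joint passes its speed limit or range.

ROBOT

A 6-joint arm with a two-finger parallel gripper is mounted at the origin on a cart in front of the work surface, level with it; the furniture and walls round the work are solid. World frame = base frame: x ahead of the robot, y to its left, z up, the work surface at z = 0. Lengths are in m, angles in rad, forces in N, time in s.
With the tool pointing down it reaches from about 0.275 to 0.85 m from the base axis. Payload 5.2 kg.
Tool frame: the origin (TCP) lies on the centre line of the jaws, within the pads' length; the fingertips stand tip_extent ahead of it and the grasp point (between the pads) lies 3 mm ahead of it (tip_extent is the distance from the TCP to the fingertips, in m); x points along the fingers, y is the direction in which the jaws open and shut, and the axes are right-handed (so a half turn about x gives the same grasp; the last joint's range is limited). The gripper opens to 85 mm and grips with 20 to 120 N. Pads are 22 mm wide; open, the fingers measure 114 mm over their backs; the gripper's body (76 mm by 85 mm) begins 54 mm behind the grasp point. The pads swing forward as they close: fully open they stand 13 mm farther back than shut.
Start: joints at [-1.348, 0.259, 1.535, -0, 1.348, -0.203], TCP at [0.227, -0.501, 0.253] pointing down, gripper open.
Joint ranges: [-3.14, 3.14], [-0.91, 2.08], [0.19, 2.58], [-1.22, 4.36], [0.22, 2.71], [-3.12, 3.12]. Speed limits (rad/s): [2.57, 2.57, 3.14, 3.14, 3.14, 3.14].

INTERFACE

Orientations are given as [roll, pitch, yaw] about the fixed x, y, z axes, in that order (R = Rz(yaw) Ry(pitch) Rx(roll)).
In Python, from bench import state, grab_frame, finish_job, outline_of, spot_point, tip_extent gives the robot as it stands.
- The arm moves only by the tool move_arm, never from a script. Its argument "plan" is a list of rows, each a list of 5 numbers: the finger opening in cm, from 0 to 8.54, then the shift along the tool's x, y, z in cm, then the turn about the tool's x in degrees. In form: [[grip, x, y, z, spin], ...]. A call has 1 to 8 rows; each row shifts and turns the pose as measured when the row begins, along the tool's axes as they then stand; what a row does not reach is not made up. A row lasts 1/8 s, in which the tool goes at most 62.5 mm and 10.7 degrees, less where a joint would pass 70% of its speed; a pose out of reach is approached as far as the arm can. A call with a gripper value outside its range is refused whole. The fingers move at their own pace and stop on an object; the grip force is fixed at half the most. Time passes only in rows, so rows that do not move let the fingers close. It gives the time, the measured TCP pose, the force and the opening at its end, in the units of the state.
- state(): the state, without advancing time (a new reading comes with each control period).
- grab_frame(name): name is "scene" or "top" or "wrist"; returns a dict with "img" (400x640x3 uint8, red, green, blue), "camera_matrix" (3x3 intrinsics, pixels), "eye" and "rotation" of the camera in the world. Camera axes: x right, y down, z forward; pixel columns grow to the right and rows downward; lengths in m; the calibration is good to about 2 mm. A picture is of the moment at which its call begins. There is no depth.
- finish_job(): hands the job in, once; it reports no verdict.
Trained networks look in a picture, given as the dict that the camera call returned (one of the last four; its "shot" number tells which), for a name from the list of things; names that differ only in an ending like _2 or _b are one class to them, and where a whole thing is asked for, a point or a joint stands for the part that bears it (a point fixed in the world has none). Each returns a list of dicts, best first, with "p" (0 to 1); they miss things now and then, are a little off and sometimes report something else, mostly with a low value. They report only what shows in the picture. A call takes as long as a camera call. They do not tell look-alikes from the thing itself.
- outline_of(picture, thing): "mask" (400x640 bool, what is visible of it).
- spot_point(picture, thing): "at" ([x, y, z] in m, in world coordinates, good to about 4 mm: a listed point, or the origin of a listed thing).
The state is a dict: "clock": time; "qpos": joint angles; "qvel": joint speeds; "effort": joint torques, N m; "tcp_pos": TCP position; "tool_rot": TCP orientation; "wrist_force": force on the tool from outside, world axes, zero at the start; "wrist_torque": the same for the moment, N m; "opening": finger opening in m.
Only numpy, scipy, OpenCV 4.12 (cv2) and the standard library are available. Lean on these libraries where they do the work, as an engineer would, in place of code of your own. Each camera call takes 0.05 s, during which the arm holds its last target.

## Working session

There is one attempt and no reset: what is moved stays moved. The work goes in short steps, Python scripts to look and compute and a tool call to move; the robot and the scene stay as the last step left them, time stands still between calls to the robot, and variables do not carry over. Pictures are saved under pics/ and viewed, and the job is handed in when it is done.

Besides the shell and the picture viewer there is one more tool, called after "Emit:" as name(argument=value, ...) on one line, values as JSON. move_arm: Moves the arm, as the interface text tells. Its arguments: {"type":"object","properties":{"plan":{"type":"array","items":{"type":"array","items":{"type":"number"}}}},"required":["plan"]}

```bash
mkdir -p pics; ls
python3 - <<'E'
from bench import *
import cv2
print(state()); 
try: print(tip_extent)
except Exception as e: print(e)
for n in ("scene","top","wrist"):
    f=grab_frame(n); cv2.imwrite(f"pics/{n}0.png",f["img"][:,:,::-1]); print(n,f["eye"],f["rotation"],f["camera_matrix"])
E
```

```text
pics
{'clock': 0.0, 'qpos': array([-1.34780307e+00,  2.59334547e-01,  1.53610392e+00, -2.77356366e-06,
        1.34797150e+00, -2.02799163e-01]), 'qvel': array([-0.00017061,  0.00154618, -0.00057492, -0.00012397,  0.00056163,
       -0.00062431]), 'effort': array([-8.75919523e-04, -4.46032548e+01, -2.90566063e+01, -2.27678684e-04,
        1.17645119e-02,  9.39512489e-06]), 'tcp_pos': array([ 0.22708408, -0.5003955 ,  0.25247083]), 'tool_rot': array([-1.77210765,  1.56897902,  1.79527805]), 'wrist_force': array([-0.29233785, -0.03837018,  0.31103714]), 'wrist_torque': array([ 0.0007321 ,  0.00784797, -0.00298107]), 'opening': 0.08510318612363886}
0.022
scene [0.12728486 0.70797466 0.63263293] [-2.26126229  0.01613829 -2.45488151] [[427.10053153   0.         317.38374928]
 [  0.         427.10053153 196.7417941 ]
 [  0.           0.           1.        ]]
top [0.37481944 0.22973219 0.92146799] [-2.91550216e+00  2.30134660e-03 -1.65060968e+00] [[419.1587054    0.         320.65887047]
 [  0.         419.1587054  201.44356394]
 [  0.           0.           1.        ]]
wrist [ 0.29154271 -0.47062587  0.37368669] [ 2.85613513e+00  1.44888206e-03 -1.14607002e+00] [[283.14925691   0.         319.07932576]
 [  0.         283.14925691 200.275913  ]
 [  0.           0.           1.        ]]
```

View pics/scene0.png

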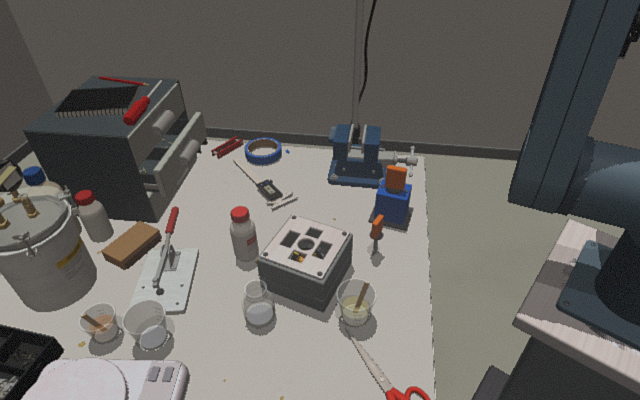

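View pics/top0.png

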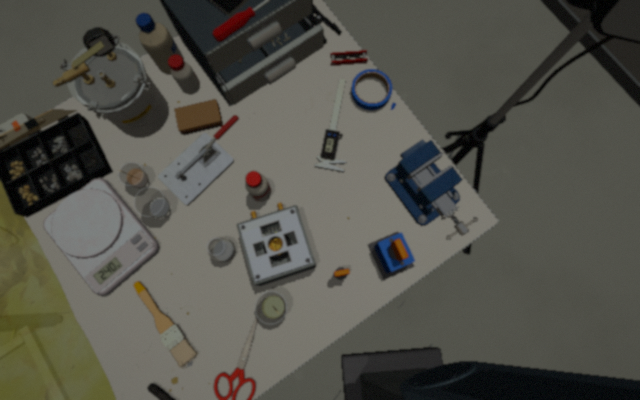

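View pics/wrist0.png

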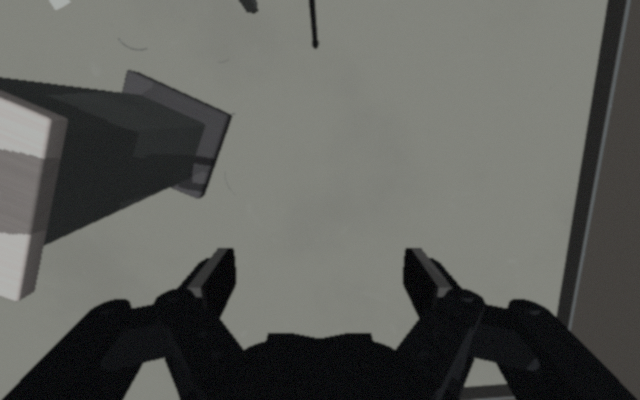

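The scene view shows the large orange key in the blue stand at (396,180), or (398,248) in top. A small orange look-alike stands bare at scene (376,230), top (341,272). The control box is at top (277,246). The bottle is at top (256,185), the jar at (222,250) and the cup at (271,308). Red-handled things, such as the toggle clamp at scene (172,222) and the screwdriver at (137,110), are not candidates.

```bash
cat > h.py <<'E'
from bench import *
import numpy as np, cv2
from scipy.spatial.transform import Rotation as R
def RR(rpy): return R.from_euler('xyz',rpy).as_matrix()
def proj(f,P):
    P=np.atleast_2d(P); c=(P-f["eye"])@RR(f["rotation"]); u=c@f["camera_matrix"].T; return u[:,:2]/u[:,2:]
def plane(f,uv,z):
    uv=np.atleast_2d(np.asarray(uv,float)); d=np.c_[uv,np.ones(len(uv))]@np.linalg.inv(f["camera_matrix"]).T@RR(f["rotation"]).T
    return f["eye"]+d*((z-f["eye"][2])/d[:,2])[:,None]
def crop(f,u,v,w,h,name,s=4):
    i=f["img"][max(0,int(v-h)):int(v+h),max(0,int(u-w)):int(u+w),::-1]
    cv2.imwrite("pics/"+name,cv2.resize(i,None,fx=s,fy=s,interpolation=cv2.INTER_CUBIC))
def save(f,name): cv2.imwrite("pics/"+name,f["img"][:,:,::-1])
E
python3 - <<'E'
from h import *
np.set_printoptions(precision=4,suppress=True)
for n in ("scene","top"):
    f=grab_frame(n)
    for t in ("control_box","guard_hole","slot_mouth","shut_tick","key_grip","key_tip","stand_hole","hardener","jar","cup"):
        print(n,t,[(np.round(d["at"],4),round(d["p"],2)) for d in spot_point(f,t)[:3]])
    if n=="scene": crop(f,396,190,70,55,"keyc.png",5)
    else: crop(f,300,255,130,70,"topc.png",3)
E
```

```text
scene control_box [(array([ 0.4878,  0.3161, -0.003 ]), 0.71)]
scene guard_hole [(array([0.4875, 0.3166, 0.085 ]), 0.75)]
scene slot_mouth [(array([0.4882, 0.317 , 0.05  ]), 0.79), (array([ 0.3626,  0.3283, -0.0059]), 0.26)]
scene shut_tick [(array([0.5286, 0.3034, 0.0324]), 0.64)]
scene key_grip [(array([0.4202, 0.1898, 0.0736]), 0.85), (array([0.4554, 0.0716, 0.1   ]), 0.65)]
scene key_tip [(array([0.4226, 0.1893, 0.0002]), 0.54)]
scene stand_hole [(array([0.4503, 0.0692, 0.075 ]), 0.95)]
scene hardener [(array([ 0.6178,  0.3536, -0.0017]), 0.63), (array([0.4557, 0.0762, 0.1018]), 0.23)]
scene jar [(array([0.4904, 0.4349, 0.0021]), 0.83)]
scene cup [(array([ 0.3642,  0.3297, -0.0025]), 0.84)]
top control_box [(array([ 0.4882,  0.3098, -0.0009]), 0.77), (array([0.4863, 0.3158, 0.0515]), 0.58)]
top guard_hole [(array([0.4857, 0.3118, 0.0838]), 0.58)]
top slot_mouth [(array([0.4862, 0.3148, 0.0516]), 0.97)]
top shut_tick [(array([0.5254, 0.3076, 0.0339]), 0.96)]
top key_grip [(array([0.4525, 0.0762, 0.1105]), 0.71), (array([0.4197, 0.1891, 0.0731]), 0.46)]
top key_tip []
top stand_hole [(array([0.454 , 0.0704, 0.0732]), 0.6)]
top hardener [(array([0.6205, 0.3455, 0.0033]), 0.81), (array([0.4503, 0.0768, 0.1053]), 0.51)]
top jar [(array([0.4936, 0.4368, 0.0028]), 0.58)]
top cup [(array([0.3656, 0.3369, 0.0008]), 0.97)]
```

View pics/keyc.png

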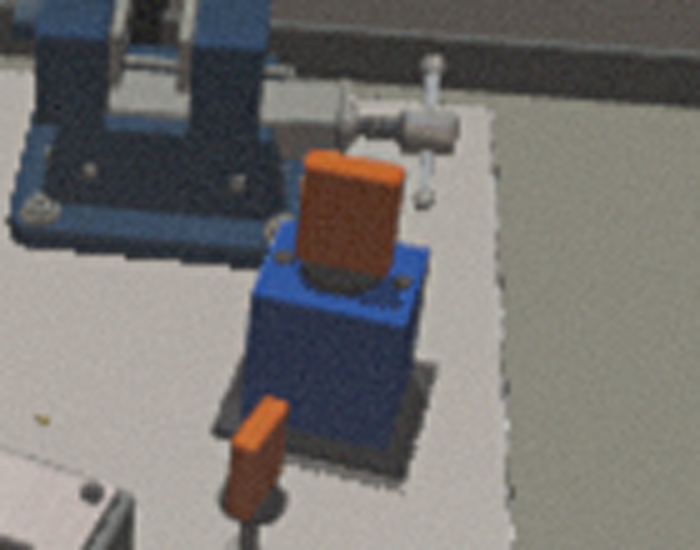

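View pics/topc.png

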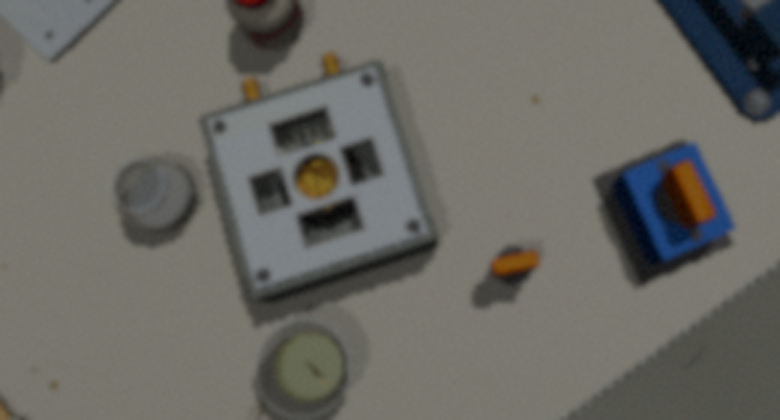

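```bash
cat >> h.py <<'E'
def tool():
    s=state(); return s, s["tcp_pos"], RR(s["tool_rot"])
def goto(p):
    s,t,M=tool(); return (np.asarray(p)-t)@M*100
E
python3 - <<'E'
from h import *
np.set_printoptions(precision=4,suppress=True)
s,t,M=tool(); print(M)
f=grab_frame("top")
g=plane(f,np.array([(205,115),(380,62),(437,240),(258,298)])/3+[170,185],.085); print(g, g.mean(0)); 
b=plane(f,np.array([(615,175),(692,145),(735,225),(662,262)])/3+[170,185],.075); print(b,b.mean(0))
def ed(q):
    for i in range(4):
        d=q[(i+1)%4]-q[i]; print(np.linalg.norm(d),np.degrees(np.arctan2(d[1],d[0])))
ed(g);ed(b)
k=plane(f,np.array([(670,168),(688,160),(716,217),(698,224)])/3+[170,185],.13);print(k.mean(0));ed(k)
print(goto([.42,.07,.30]))
f=grab_frame("wrist"); print((f["eye"]-t)@M, M.T@RR(f["rotation"]))
E
```

```text
[[ 0.      0.413  -0.9107]
 [ 0.     -0.9107 -0.413 ]
 [-1.     -0.     -0.    ]]
[[0.5348 0.3861 0.085 ]
 [0.5619 0.2659 0.085 ]
 [0.4389 0.2364 0.085 ]
 [0.4108 0.3559 0.085 ]] [0.4866 0.3111 0.085 ]
[[0.4735 0.1134 0.075 ]
 [0.4896 0.0591 0.075 ]
 [0.4337 0.0371 0.075 ]
 [0.4133 0.0886 0.075 ]] [0.4525 0.0745 0.075 ]
0.1231805417503004 -77.31095798180253
0.12642536418693467 -166.53664381057558
0.12269160864099049 103.24289459721419
0.12761882439163774 13.6782258626999
0.05662926395460857 -73.4546931296215
0.06010137361063611 -158.47275149887628
0.055405044058868126 111.59885673120249
0.06509624454823325 22.416541800669677
[0.4524 0.0733 0.13  ]
0.012647823142611042 -70.8898078712626
0.03932226165238351 -160.53199967602214
0.01226036331449484 106.24416379762175
0.03871389679649602 20.069794474407747
[ -4.6694 -44.0284 -41.1401]
[-0.1211 -0.0007 -0.071 ] [[-0.0002 -0.2819  0.9594]
 [ 1.     -0.001  -0.0001]
 [ 0.001   0.9594  0.2819]]
```

Emit:
move_arm(plan=[[8.5,-0.4,-4.4,-4.1,0.5],[8.5,-0.4,-4.4,-4.1,0.5],[8.5,-0.4,-4.4,-4.1,0.5],[8.5,-0.4,-4.4,-4.1,0.5],[8.5,-0.4,-4.4,-4.1,0.5],[8.5,-0.4,-4.4,-4.1,0.5],[8.5,-0.4,-4.4,-4.1,0.5],[8.5,-0.4,-4.4,-4.1,0.5]])

```text
clock: 2.35
tcp_pos: [0.3991, -0.0418, 0.2864]
tool_rot: [2.334, 1.565, -0.464]
wrist_force: [1.2, -0.4, 0.2]
opening: 0.0849
```

Run:
```python
from h import *
np.set_printoptions(precision=4,suppress=True)
s,t,M=tool(); print(t,M,s["clock"])
print(goto([.41,.07,.27]))
```

```text
[ 0.3991 -0.0418  0.2864] [[ 0.0056  0.3367 -0.9416]
 [-0.0028 -0.9416 -0.3368]
 [-1.      0.0045 -0.0044]] 2.35
[  1.6138 -10.1714  -4.7866]
```

Emit:
move_arm(plan=[[8.5,0.6,-4,-2,0],[8.5,0.6,-4,-2,0],[8.5,0.4,-2.2,-0.8,0],[8.5,0,0,0,0]])

```text
clock: 2.85
tcp_pos: [0.4109, 0.0779, 0.271]
tool_rot: [2.503, 1.561, -0.287]
wrist_force: [-0.2, -0.7, 0.4]
opening: 0.0852
```

Run:
```python
from h import *
np.set_printoptions(precision=4,suppress=True)
s,t,M=tool(); print(t,M,s["qpos"])
f=grab_frame("wrist"); save(f,"w1.png")
for n in ("key_grip","stand_hole"):
    print(n,[(np.round(d["at"],4),round(d["p"],2)) for d in spot_point(f,n)[:3]])
```

```text
[0.4109 0.0779 0.271 ] [[ 0.0096  0.3439 -0.939 ]
 [-0.0028 -0.939  -0.3439]
 [-1.      0.0059 -0.008 ]] [-0.0791 -0.0034  1.7973 -0.0021  1.3379  1.1411]
key_grip [(array([0.4215, 0.1904, 0.0728]), 0.66), (array([0.4558, 0.0757, 0.1052]), 0.65)]
stand_hole [(array([0.4556, 0.0717, 0.0719]), 0.9)]
```

View pics/w1.png

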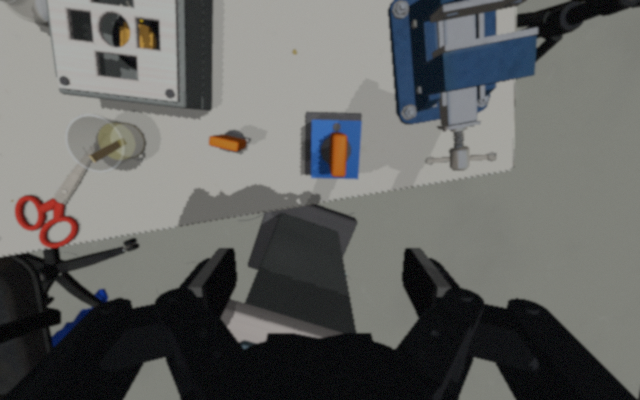

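Run:
```python
from h import *
f=grab_frame("wrist"); crop(f,335,150,45,45,"w1c.png",8)
```

```text
(no output)
```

View pics/w1c.png

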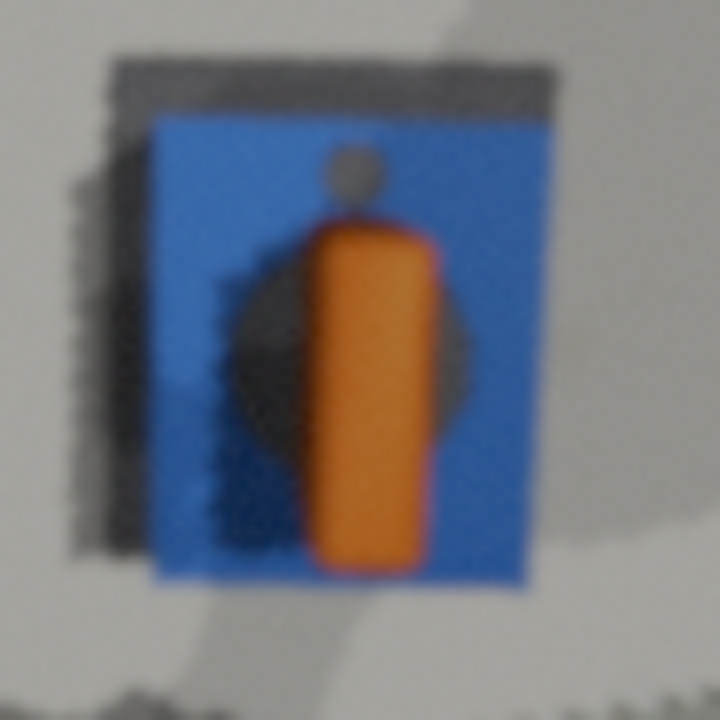

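Run:
```python
from h import *
np.set_printoptions(precision=4,suppress=True)
f=grab_frame("wrist")
def ed(q):
    for i in range(4):
        d=q[(i+1)%4]-q[i]; print("  ",np.round(np.linalg.norm(d),4),np.round(np.degrees(np.arctan2(d[1],d[0])),1))
for pts,z in (([(155,118),(552,122),(527,588),(155,580)],.075),([(325,228),(432,235),(425,572),(318,568)],.13)):
    q=plane(f,np.array(pts)/8+[290,105],z); print(q.mean(0)); ed(q)
q=plane(f,np.array([(352,355)])/8+[290,105],.08); print("collar",q)
s,t,M=tool(); print(np.degrees(np.arctan2(M[1,1],M[0,1])))
```

```text
[0.4527 0.0728 0.075 ]
   0.0537 -70.7
   0.0641 -161.2
   0.0532 108.5
   0.0634 19.3
[0.453  0.0728 0.13  ]
   0.0122 -73.9
   0.0388 -160.0
   0.0126 107.6
   0.0391 19.2
collar [[0.4537 0.0728 0.08  ]]
-70.16115539405608
```

Run:
```python
from h import *
np.set_printoptions(precision=4,suppress=True)
f=grab_frame("wrist")
for z in (.05,.1): print(plane(f,[(428,160),(495,160),(460,160)],z))
print(goto([.4528,.0728,.16]))
```

```text
[[ 0.4781 -0.0419  0.05  ]
 [ 0.5057 -0.1188  0.05  ]
 [ 0.4913 -0.0786  0.05  ]]
[[ 0.4779 -0.0211  0.1   ]
 [ 0.5015 -0.0868  0.1   ]
 [ 0.4892 -0.0525  0.1   ]]
[11.1785  1.5797 -3.694 ]
```

Emit:
move_arm(plan=[[5,3.7,0.6,-1.3,0.2],[5,3.7,0.6,-1.2,0.2],[5,3.6,0.4,-1.2,0],[5,0,0,0,0],[5,0,0,0,0]])

```text
clock: 3.78
tcp_pos: [0.4564, 0.0679, 0.1622]
tool_rot: [2.539, 1.554, -0.271]
wrist_force: [0.0, -0.0, 0.3]
opening: 0.0499
```

Run:
```python
from h import *
np.set_printoptions(precision=4,suppress=True)
s,t,M=tool(); print(t,M[:,0],np.degrees(np.arctan2(M[1,1],M[0,1])),goto([.4528,.0728,.108]))
f=grab_frame("wrist"); save(f,"w2.png")
```

```text
[0.4564 0.0679 0.1622] [ 0.0163 -0.0045 -0.9999] -71.01047431334784 [ 5.4062 -0.6334  0.2598]
```

View pics/w2.png

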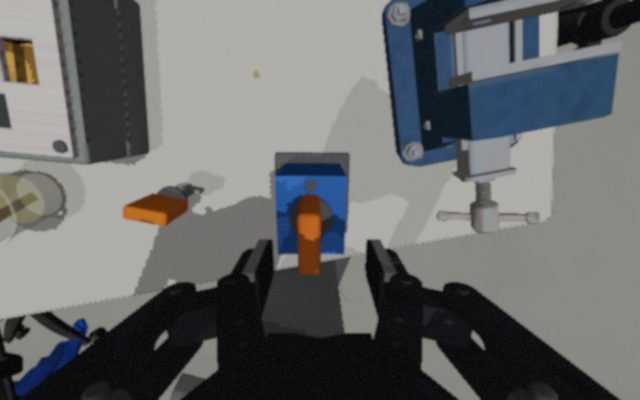

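The picture shows the large key between the jaws, handle top at (309,215), with the small key clear to the left at (155,208). Descending.

Emit:
move_arm(plan=[[5,1.4,-0.2,0.05,-0.2],[5,1.4,-0.15,0.05,-0.2],[5,1.3,-0.1,0.05,0],[5,1,-0.1,0.05,0],[5,0,0,0,0]])

```text
clock: 4.45
tcp_pos: [0.4536, 0.0727, 0.1099]
tool_rot: [2.565, 1.55, -0.237]
wrist_force: [-0.2, 0.3, -0.4]
opening: 0.0498
```

Run:
```python
from h import *
np.set_printoptions(precision=4,suppress=True)
s,t,M=tool(); print(t,M[:,0],np.degrees(np.arctan2(M[1,1],M[0,1])),goto([.4528,.0728,.108]))
f=grab_frame("wrist"); save(f,"w3.png")
```

```text
[0.4536 0.0727 0.1099] [ 0.0202 -0.0049 -0.9998] -70.54992321614793 [ 0.1857 -0.0361  0.0724]
```

View pics/w3.png

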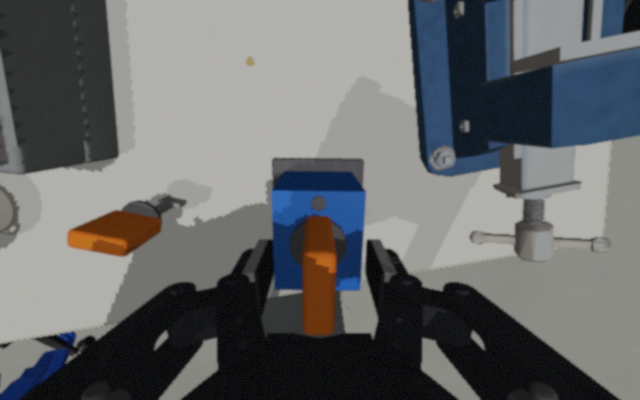

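Emit:
move_arm(plan=[[4,0.15,-0.03,0.07,0],[2.5,0,0,0,0],[0.8,0,0,0,0],[0.8,0,0,0,0],[0.8,0,0,0,0],[0.8,0,0,0,0]])

```text
clock: 5.25
tcp_pos: [0.4538, 0.0731, 0.1096]
tool_rot: [2.619, 1.548, -0.183]
wrist_force: [0.6, 0.1, -1.2]
opening: 0.0135
```

Run:
```python
from h import *
np.set_printoptions(precision=4,suppress=True)
s,t,M=tool(); print(t,M[:,0],np.degrees(np.arctan2(M[1,1],M[0,1])),s["wrist_force"],s["wrist_torque"],s["opening"])
yaw=np.radians(19.5); tip=np.array([.4527,.0728,.013])
K=RR([0,0,yaw])
np.savez("grasp.npz",p=(tip-t)@M,K=M.T@K); print((tip-t)@M)
```

```text
[0.4538 0.0731 0.1096] [ 0.0226 -0.0042 -0.9997] -70.57284686609371 [ 0.613   0.0721 -1.1771] [ 0.234   0.0368 -0.0206] 0.013546937892382798
[ 0.0966 -0.0012  0.003 ]
```

Emit:
move_arm(plan=[[0.8,-1,0,0,0],[0.8,-1.5,0,0,0],[0.8,-1.5,0,0,0],[0.8,-1.5,0,0,0],[0.8,-1.5,0,0,0],[0.8,-1.5,0,0,0],[0.8,-1,0,0,0],[0.8,0,0,0,0]])

```text
clock: 6.25
tcp_pos: [0.4518, 0.0725, 0.2114]
tool_rot: [2.548, 1.545, -0.254]
wrist_force: [-0.2, 0.5, -1.6]
opening: 0.0134
```

```bash
cat >> h.py <<'E'
np.set_printoptions(precision=4,suppress=True)
def key():
    s,t,M=tool(); g=np.load("grasp.npz"); K=M@g["K"]; tip=t+M@g["p"]
    print("clk",s["clock"],"tcp",t,"tip",tip,"kz",K[:,2],"kyaw",np.round(np.degrees(np.arctan2(K[1,0],K[0,0])),2),"F",s["wrist_force"],"T",s["wrist_torque"],"open",round(s["opening"],4),"q6",round(s["qpos"][5],3))
    return tip,K,M
E
python3 - <<'E'
from h import *
tip,K,M=key()
f=grab_frame("wrist"); save(f,"w4.png")
f=grab_frame("scene"); crop(f,350,230,100,80,"s4.png",4)
print((np.array([.487,.313,.11])-tip)@M*100)
E
```

```text
clk 6.25 tcp [0.4518 0.0725 0.2114] tip [0.4509 0.072  0.1147] kz [-0.0023  0.0023  1.    ] kyaw 19.51 F [-0.1557  0.4748 -1.6174] T [-0.0235  0.018  -0.0378] open 0.0134 q6 1.151
[  0.4052 -21.5323 -11.4173]
```

View pics/w4.png

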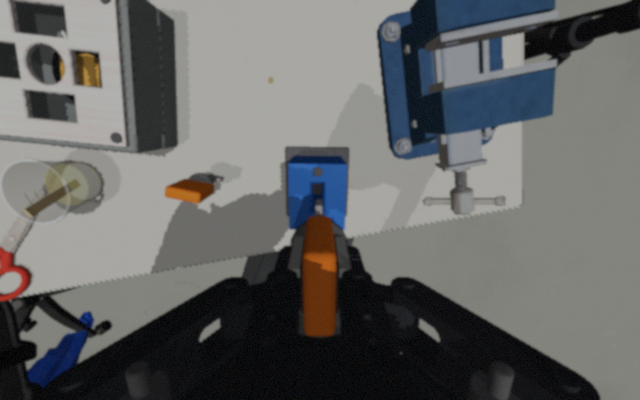

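View pics/s4.png

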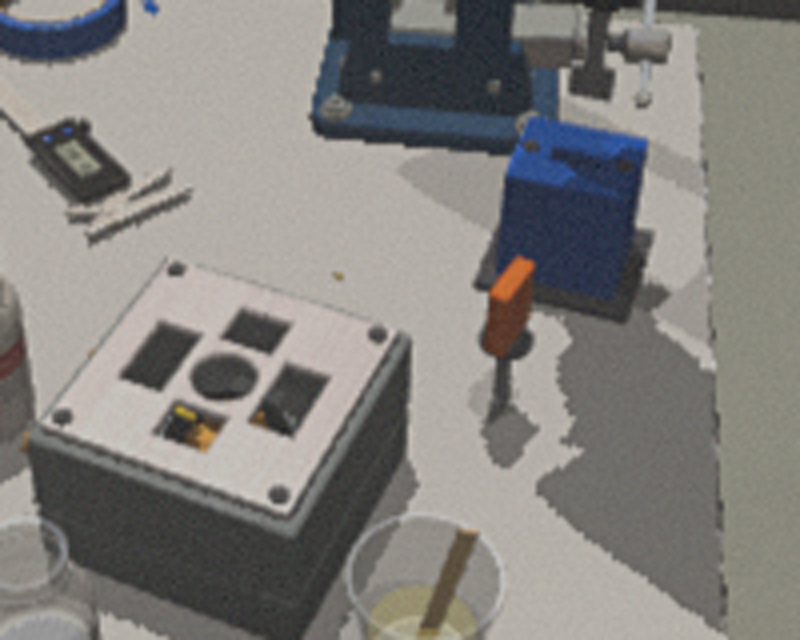

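The key came out of the stand upright and is held in the jaws. Next I move so the wrist camera sits over the guard hole.

Run:
```python
from h import *
tip,K,M=key()
print((np.array([.455,.18,.135])-tip)@M*100,(np.array([.425,.29,.135])-tip)@M*100)
```

```text
clk 6.35 tcp [0.4512 0.0725 0.2103] tip [0.4501 0.072  0.1137] kz [-0.0004  0.0021  1.    ] kyaw 19.51 F [ 0.4461 -0.3706 -2.0277] T [ 0.0183  0.0122 -0.0283] open 0.0135 q6 1.151
[-2.1877 -9.9893 -4.0935] [ -2.3255 -21.3597  -4.9277]
```

Emit:
move_arm(plan=[[0.8,-0.8,-2,-0.8,0],[0.8,-0.8,-3,-1.2,0],[0.8,-0.6,-3,-1.2,0],[0.8,0,-3.5,-0.5,0],[0.8,0,-3.5,-0.3,0],[0.8,0,-3.3,-0.3,0],[0.8,0,-2,-0.2,0],[0.8,0,0,0,0]])

```text
clock: 7.35
tcp_pos: [0.4223, 0.2841, 0.2239]
tool_rot: [2.072, 1.557, -0.732]
wrist_force: [0.7, -0.8, -1.1]
opening: 0.0136
```

Run:
```python
from h import *
tip,K,M=key()
f=grab_frame("wrist"); save(f,"w5.png")
h=proj(f,[[.487,.3135,.05]])[0]; print(h); crop(f,h[0],h[1],70,60,"w5c.png",5)
```

```text
clk 7.35 tcp [0.4223 0.2841 0.2239] tip [0.4201 0.2833 0.1273] kz [0.012  0.0053 0.9999] kyaw 19.38 F [ 0.7356 -0.8273 -1.0726] T [-0.0268  0.0274 -0.0103] open 0.0136 q6 1.619
[311.2514 118.564 ]
```

View pics/w5.png

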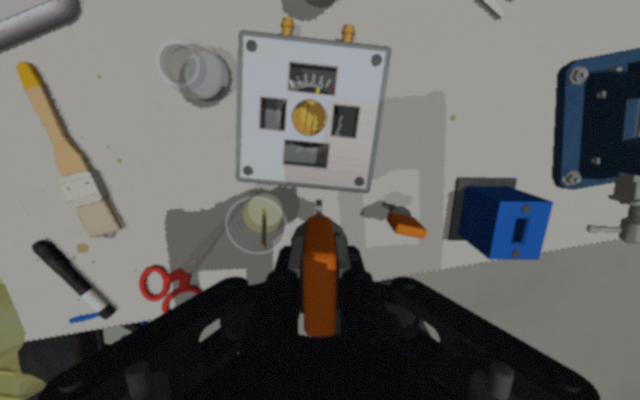

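View pics/w5c.png

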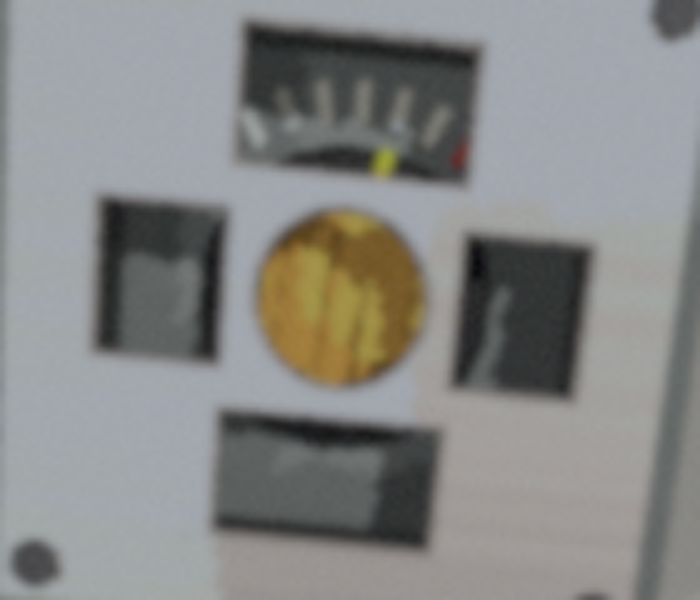

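Run:
```python
from h import *
fs=[grab_frame("wrist") for _ in range(4)]
f=fs[0]; im=np.mean([x["img"] for x in fs],0)
c=im[97:141,288:336,::-1]; c=np.clip((c-30)*1.5,0,255).astype(np.uint8)
cv2.imwrite("pics/w5d.png",cv2.resize(c,None,fx=14,fy=14,interpolation=cv2.INTER_CUBIC))
off=np.array([241.25,58.56])//1
# hole center from circle
print("hole",plane(f,[np.array([341,296])/5+off],.085))
for z in (.045,.05,.055):
    p=plane(f,[np.array([384,162])/5+off],z)[0]; print(p,np.degrees(np.arctan2(p[1]-.3135,p[0]-.487)),np.hypot(p[1]-.3135,p[0]-.487))
# guard corners
c=np.array([(241,29),(390,47),(368,191),(236,180)]); q=plane(f,c,.085); print(q,q.mean(0))
for i in range(4):
    d=q[(i+1)%4]-q[i]; print(np.linalg.norm(d),np.degrees(np.arctan2(d[1],d[0])))
for n in ("guard_hole","slot_mouth","shut_tick"):
    print(n,[(np.round(d["at"],4),round(d["p"],2)) for d in spot_point(fs[-1],n)[:2]])
```

```text
hole [[0.4877 0.3143 0.085 ]]
[0.5147 0.3153 0.045 ] 3.6303028958915537 0.02778123332659135
[0.5143 0.3152 0.05  ] 3.461595985520925 0.027330103256979394
[0.5138 0.315  0.055 ] 3.2872275761860514 0.026879218092737103
[[0.5347 0.3887 0.085 ]
 [0.5629 0.2688 0.085 ]
 [0.4424 0.24   0.085 ]
 [0.4119 0.3608 0.085 ]] [0.488  0.3146 0.085 ]
0.12309741072750471 -76.76616695655589
0.1239041555522414 -166.54597431840662
0.12460329908130786 104.15349070659299
0.12590724950568463 12.77254654469369
guard_hole [(array([0.4912, 0.3107, 0.0861]), 0.9)]
slot_mouth [(array([0.4897, 0.3136, 0.048 ]), 0.69)]
shut_tick [(array([0.5214, 0.3019, 0.0335]), 0.74)]
```

View pics/w5d.png

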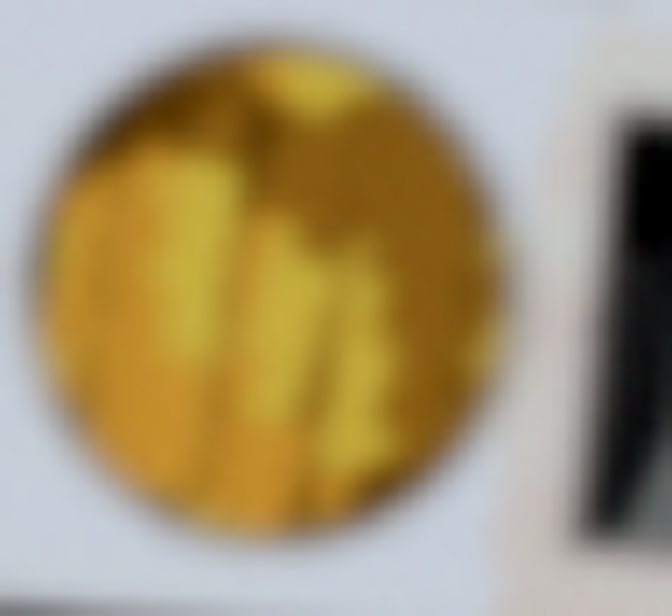

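Run:
```python
from h import *
f=grab_frame("wrist"); save(f,"w6.png")
P=lambda x,y:plane(f,[(288+x/14,97+y/14)],.05)[0]
for a,b in (((235,150),(200,480)),((345,250),(300,490))):
    a,b=P(*a),P(*b); d=a-b; y=np.arctan2(d[1],d[0]); n=np.array([-np.sin(y),np.cos(y)]); print(a,b,np.degrees(y), n@(a[:2]-[.4878,.3143]))
key()
```

```text
[0.4964 0.3212 0.05  ] [0.4739 0.3165 0.05  ] 11.91496092111336 0.004998380728100975
[0.4925 0.3116 0.05  ] [0.4756 0.3094 0.05  ] 7.63327638097097 -0.0032627041238427164
clk 7.8 tcp [0.4235 0.2827 0.2251] tip [0.4214 0.282  0.1285] kz [0.0101 0.0046 0.9999] kyaw 19.19 F [ 1.2487  0.0378 -1.3322] T [ 0.0425 -0.0439  0.0422] open 0.0134 q6 1.619
```

Run:
```python
from h import *
tip,K,M=key()
print((np.array([.4878,.3148,.105])-tip)@M*100)
```

```text
clk 7.8 tcp [0.4235 0.2827 0.2251] tip [0.4214 0.282  0.1285] kz [0.0101 0.0046 0.9999] kyaw 19.19 F [ 1.2487  0.0378 -1.3322] T [ 0.0425 -0.0439  0.0422] open 0.0134 q6 1.619
[ 2.3987 -0.9583 -7.3269]
```

Emit:
move_arm(plan=[[0.8,0,-0.2,-1.2,2],[0.8,0.3,-0.2,-1.6,2],[0.8,0.4,-0.2,-1.6,2],[0.8,0.4,-0.2,-1.5,2],[0.8,0.4,-0.1,-1,1],[0.8,0,0,0,0],[0.8,0,0,0,0]])

```text
clock: 8.68
tcp_pos: [0.4919, 0.3095, 0.2087]
tool_rot: [2.258, 1.556, -0.717]
wrist_force: [0.5, -0.4, -1.4]
opening: 0.0134
```

Run:
```python
from h import *
tip,K,M=key()
print((np.array([.4878,.3148,.095])-tip)@M*100)
f=grab_frame("wrist"); save(f,"w7.png")
f=grab_frame("scene"); h=proj(f,[[.4878,.3148,.09]])[0]; print(h); crop(f,h[0],h[1],70,60,"s7.png",5)
f=grab_frame("top"); h=proj(f,[[.4878,.3148,.09]])[0]; print(h); crop(f,h[0],h[1],50,40,"t7.png",7)
```

```text
clk 8.675 tcp [0.4919 0.3095 0.2087] tip [0.4898 0.3092 0.1121] kz [0.0104 0.0017 0.9999] kyaw 9.63 F [ 0.5465 -0.4182 -1.4061] T [0.0191 0.0521 0.0039] open 0.0134 q6 1.785
[ 1.7042 -0.6049  0.1226]
[305.6591 241.5873]
[274.4889 243.2933]
```

View pics/w7.png

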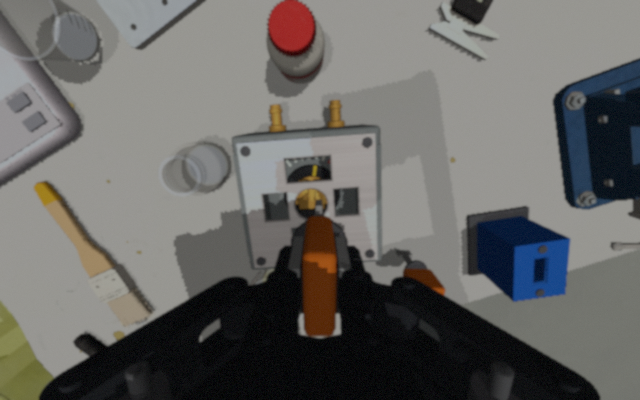

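View pics/s7.png

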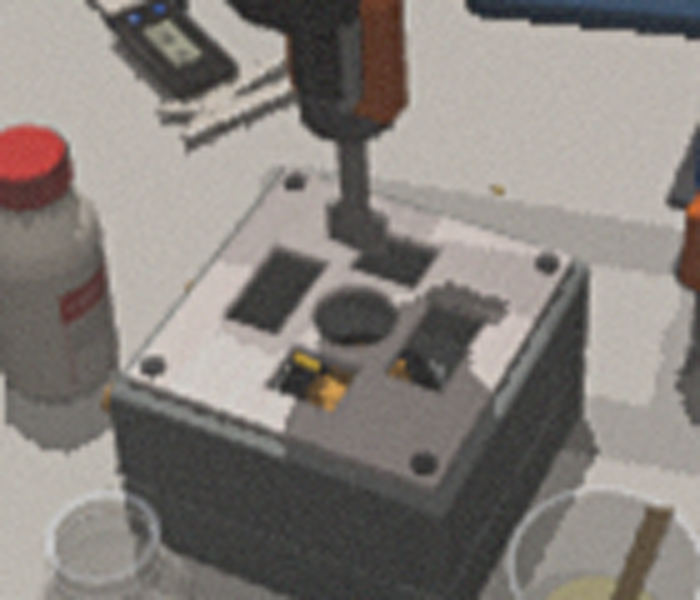

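View pics/t7.png

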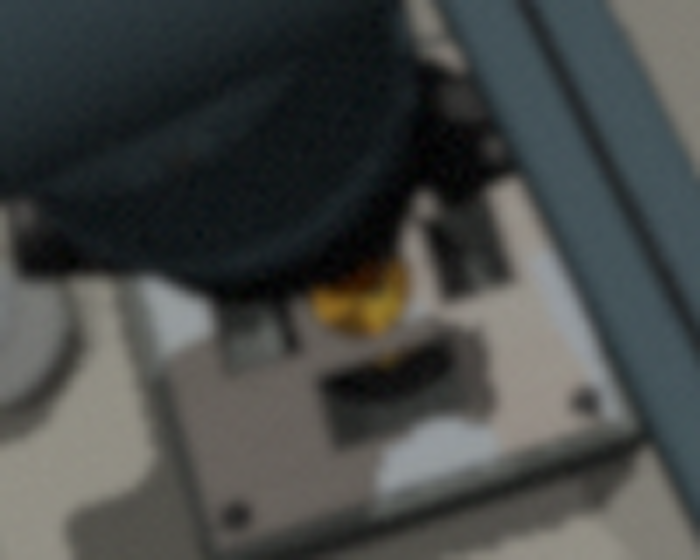

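Run:
```python
from h import *
tip,K,M=key()
f=grab_frame("scene"); off=np.array([235,181])
print("hole scene",plane(f,[np.array([357,315])/5+off],.085))
q=[tip+K@[sx*.011,sy*.0025,0] for sx in(-1,1) for sy in (-1,1)]
print("tip corners proj in crop",(proj(f,q)-off)*5, (proj(f,[tip+K@[0,0,.018]])-off)*5)
```

```text
clk 8.825 tcp [0.4918 0.3095 0.2092] tip [0.4898 0.3093 0.1125] kz [0.0097 0.0014 1.    ] kyaw 9.63 F [ 0.3214 -0.7931 -0.9123] T [-0.0253  0.0022  0.0501] open 0.0136 q6 1.785
hole scene [[0.4862 0.3149 0.085 ]]
tip corners proj in crop [[387.8152 252.1346]
 [380.5594 260.9774]
 [333.8829 231.556 ]
 [326.4724 240.2043]] [[354.8989 208.2666]]
```

Emit:
move_arm(plan=[[0.8,0.6,-0.35,0.1,0],[0.8,0.6,-0.2,0.1,0],[0.8,0.3,0,0,0],[0.8,0,0,0,0]])

```text
clock: 9.38
tcp_pos: [0.4883, 0.3149, 0.1933]
tool_rot: [2.319, 1.556, -0.655]
wrist_force: [-0.5, -0.8, -1.2]
opening: 0.0133
```

Run:
```python
from h import *
tip,K,M=key()
print((np.array([.4872,.3148,.056])-tip)@M*100)
```

```text
clk 9.375 tcp [0.4883 0.3149 0.1933] tip [0.4862 0.3147 0.0967] kz [0.0095 0.0013 1.    ] kyaw 9.66 F [-0.4679 -0.8318 -1.248 ] T [ 0.01   -0.0406 -0.0123] open 0.0133 q6 1.796
[ 4.0689 -0.0429 -0.0553]
```

Emit:
move_arm(plan=[[0.8,0.7,0,-0.05,0],[0.8,0.8,0,-0.05,0],[0.8,0.8,0,0,0],[0.8,0.8,0,0,0],[0.8,0.5,0,0,0],[0.8,0,0,0,0]])

```text
clock: 10.12
tcp_pos: [0.4897, 0.3145, 0.1542]
tool_rot: [2.262, 1.556, -0.712]
wrist_force: [0.4, 0.8, -2.2]
opening: 0.0133
```

Run:
```python
from h import *
tip,K,M=key()
print((np.array([.4872,.3148,.05])-tip)@M*100)
f=grab_frame("scene"); h=proj(f,[[.4878,.3148,.07]])[0]; crop(f,h[0],h[1],70,60,"s8.png",5)
f=grab_frame("wrist"); save(f,"w8.png")
```

```text
clk 10.125 tcp [0.4897 0.3145 0.1542] tip [0.4876 0.3142 0.0576] kz [0.0104 0.0017 0.9999] kyaw 9.64 F [ 0.3954  0.7628 -2.2398] T [0.0266 0.0043 0.0327] open 0.0133 q6 1.796
[ 0.7544 -0.0764  0.0391]
```

View pics/s8.png

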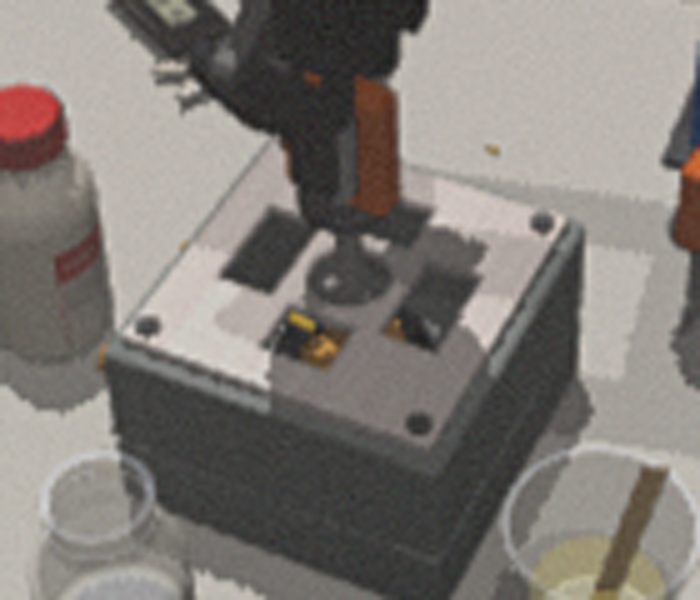

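View pics/w8.png

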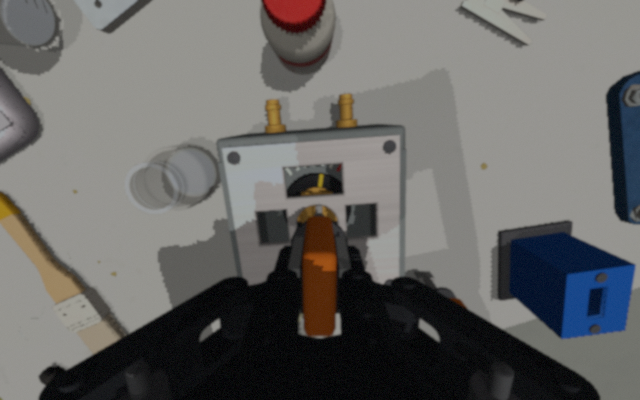

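Emit:
move_arm(plan=[[0.8,0.3,-0.06,0,0],[0.8,0.3,0,0,0],[0.8,0.2,0,0,0],[0.8,0,0,0,0]])

```text
clock: 10.72
tcp_pos: [0.4904, 0.3154, 0.147]
tool_rot: [2.407, 1.555, -0.567]
wrist_force: [-0.3, -0.9, -1.3]
opening: 0.0131
```

Run:
```python
from h import *
tip,K,M=key()
```

```text
clk 10.725 tcp [0.4904 0.3154 0.147 ] tip [0.4886 0.3152 0.0504] kz [0.0079 0.0007 1.    ] kyaw 9.65 F [-0.2627 -0.9102 -1.2671] T [0.023  0.0416 0.0178] open 0.0131 q6 1.798
```

Emit:
move_arm(plan=[[0.8,0.2,0,0.06,0],[0.8,0.2,0,0,0],[0.8,0,0,0,0]])

```text
clock: 11.1
tcp_pos: [0.4899, 0.3153, 0.1428]
tool_rot: [2.413, 1.555, -0.561]
wrist_force: [-0.5, -1.1, -0.9]
opening: 0.0131
```

Run:
```python
from h import *
tip,K,M=key()
```

```text
clk 11.1 tcp [0.4899 0.3153 0.1428] tip [0.488  0.3151 0.0462] kz [0.0078 0.0007 1.    ] kyaw 9.66 F [-0.4853 -1.1    -0.9119] T [ 0.0165  0.04   -0.0484] open 0.0131 q6 1.798
```

Emit:
move_arm(plan=[[0.8,0.2,0,0.03,0],[0.8,0.2,0,0,0],[0.8,0,0,0,0]])

```text
clock: 11.48
tcp_pos: [0.4897, 0.3152, 0.1385]
tool_rot: [2.415, 1.555, -0.559]
wrist_force: [0.7, 0.8, -1.1]
opening: 0.0134
```

Run:
```python
from h import *
tip,K,M=key()
f=grab_frame("wrist"); save(f,"w9.png")
```

```text
clk 11.475 tcp [0.4897 0.3152 0.1385] tip [0.4878 0.315  0.0419] kz [0.0078 0.0006 1.    ] kyaw 9.65 F [ 0.7234  0.7982 -1.1428] T [ 0.0474 -0.0085  0.0183] open 0.0134 q6 1.798
```

View pics/w9.png

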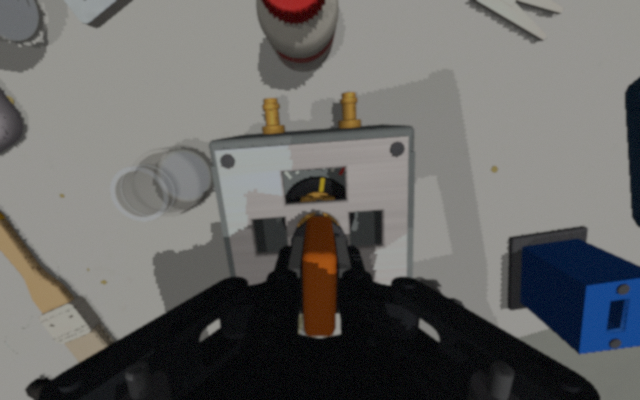

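Emit:
move_arm(plan=[[0.8,0.1,0,0.0,0],[0.8,0,0,0,0]])

```text
clock: 11.78
tcp_pos: [0.4898, 0.3152, 0.1376]
tool_rot: [2.43, 1.554, -0.544]
wrist_force: [0.2, -0.3, -0.8]
opening: 0.0134
```

Emit:
move_arm(plan=[[0.8,0.1,0,0.0,0],[0.8,0,0,0,0]])

```text
clock: 12.02
tcp_pos: [0.4899, 0.3152, 0.1367]
tool_rot: [2.447, 1.554, -0.527]
wrist_force: [0.3, -1.1, -1.5]
opening: 0.0131
```

Run:
```python
from h import *
tip,K,M=key()
```

```text
clk 12.025 tcp [0.4899 0.3152 0.1367] tip [0.4881 0.3151 0.0401] kz [0.0072 0.0004 1.    ] kyaw 9.65 F [ 0.3188 -1.1376 -1.5392] T [-0.0354 -0.0074  0.0119] open 0.0131 q6 1.798
```

Emit:
move_arm(plan=[[0.8,0.1,0,0.0,0],[0.8,0,0,0,0]])

```text
clock: 12.28
tcp_pos: [0.49, 0.3153, 0.1361]
tool_rot: [2.466, 1.554, -0.508]
wrist_force: [-0.6, -0.8, 0.4]
opening: 0.0135
```

Run:
```python
from h import *
tip,K,M=key()
```

```text
clk 12.275 tcp [0.49   0.3153 0.1361] tip [0.4883 0.3152 0.0395] kz [0.0068 0.0002 1.    ] kyaw 9.65 F [-0.6373 -0.8021  0.4227] T [-0.0765  0.113   0.0893] open 0.0135 q6 1.798
```

Emit:
move_arm(plan=[[0.8,-0.08,0.015,0.005,3],[0.8,0,0.025,0.01,5],[0.8,0,0.025,0.01,5],[0.8,0,0.02,0.01,4],[0.8,0,0,0,0]])

```text
clock: 12.9
tcp_pos: [0.49, 0.3151, 0.137]
tool_rot: [2.869, 1.554, -0.41]
wrist_force: [-0.5, -0.4, -0.4]
opening: 0.0135
```

Run:
```python
from h import *
tip,K,M=key()
print((np.array([.488,.315,.041])-tip)@M*100)
f=grab_frame("wrist"); save(f,"w10.png")
h=proj(f,[[.525,.31,.05]])[0]; crop(f,h[0],h[1],40,30,"w10c.png",8)
```

```text
clk 12.9 tcp [0.49   0.3151 0.137 ] tip [0.4887 0.316  0.0404] kz [ 0.0024 -0.0073  1.    ] kyaw -7.83 F [-0.5419 -0.3512 -0.4335] T [-0.0484 -0.0102  0.008 ] open 0.0135 q6 2.102
[-0.0644  0.1099  0.0533]
```

View pics/w10c.png

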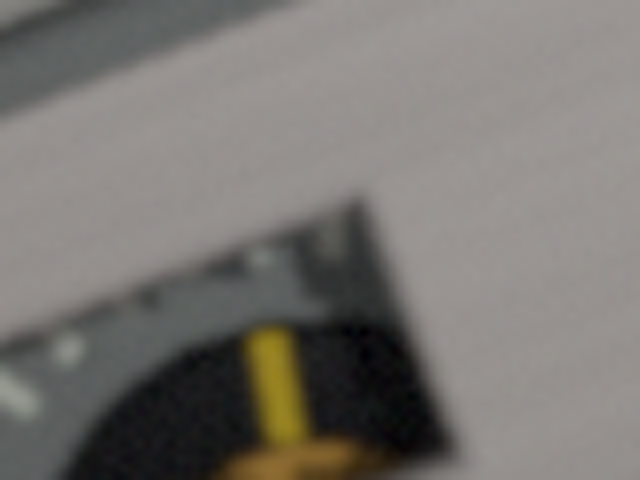

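Emit:
move_arm(plan=[[0.8,0,0.08,0.04,2],[0.8,0,0.05,0.03,4],[0.8,0,0.025,0.01,4],[0.8,0,0,0,0]])

```text
clock: 13.45
tcp_pos: [0.4896, 0.3143, 0.137]
tool_rot: [-3.116, 1.553, -0.292]
wrist_force: [-0.2, -0.1, -1.2]
opening: 0.0137
```

```bash
cat >> h.py <<'E'
def ptr(name,C=(.488,.315)):
    f=grab_frame("wrist"); h=proj(f,[[.52,.308,.05]])[0]; crop(f,h[0],h[1],40,30,name,8)
    hsv=cv2.cvtColor(f["img"],cv2.COLOR_RGB2HSV); m=(hsv[:,:,0]>25)&(hsv[:,:,0]<34)&(hsv[:,:,1]>140)&(hsv[:,:,2]>80)
    r=np.zeros_like(m); u,v=int(h[0]),int(h[1]); r[max(0,v-30):v+30,u-35:u+35]=1
    m&=r
    n,l,st,c=cv2.connectedComponentsWithStats(m.astype(np.uint8))
    for i in range(1,n):
        if st[i,4]>5:
            p=plane(f,[c[i]],.05)[0]; print("yel",st[i,4],p,np.round(np.degrees(np.arctan2(p[1]-C[1],p[0]-C[0])),1),np.round(np.hypot(p[1]-C[1],p[0]-C[0]),4))
E
python3 - <<'E'
from h import *
tip,K,M=key()
print((np.array([.488,.315,.041])-tip)@M*100)
ptr("p1.png")
E
```

```text
clk 13.45 tcp [0.4896 0.3143 0.137 ] tip [0.4888 0.3159 0.0404] kz [-0.0021 -0.0119  0.9999] kyaw -18.12 F [-0.188  -0.0877 -1.1852] T [ 0.0252 -0.0432 -0.0095] open 0.0137 q6 2.28
[-0.0607  0.1059  0.0462]
```

View pics/p1.png

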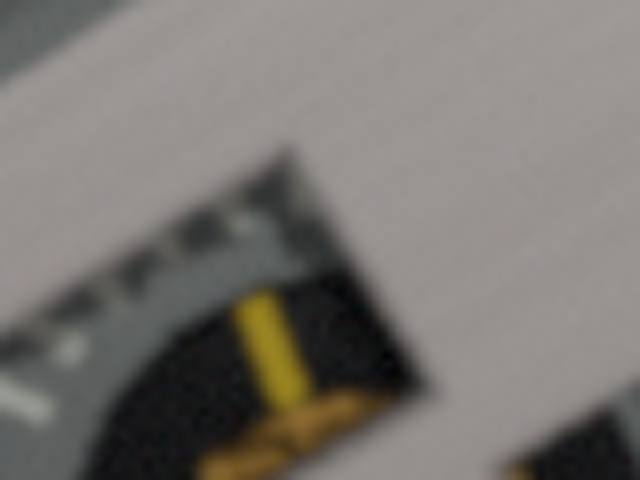

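Emit:
move_arm(plan=[[0.8,0,0.08,0.04,2],[0.8,0,0.05,0.03,4],[0.8,0,0.025,0.01,4],[0.8,0,0,0,0]])

```text
clock: 14.0
tcp_pos: [0.489, 0.3136, 0.1371]
tool_rot: [-2.841, 1.551, -0.197]
wrist_force: [0.5, 0.5, -1.6]
opening: 0.0133
```

```bash
sed -i 's/>25)&(hsv\[:,:,0\]<34)&(hsv\[:,:,1\]>140)/>23)\&(hsv[:,:,0]<36)\&(hsv[:,:,1]>100)/' h.py
python3 - <<'E'
from h import *
tip,K,M=key()
print((np.array([.488,.315,.041])-tip)@M*100)
f=grab_frame("wrist");h=proj(f,[[.52,.308,.05]])[0]
hsv=cv2.cvtColor(f["img"],cv2.COLOR_RGB2HSV)
ptr("p2.png")
u,v=int(h[0]),int(h[1]); m=hsv[v-30:v+30,u-40:u+40]; k=(m[:,:,1]>90); print(m[k][::12])
E
```

```text
clk 14.0 tcp [0.489  0.3136 0.1371] tip [0.4888 0.3157 0.0405] kz [-0.0074 -0.0157  0.9998] kyaw -28.43 F [ 0.49    0.5244 -1.5846] T [ 0.1233 -0.131   0.0266] open 0.0133 q6 2.458
[-0.054   0.1005  0.0366]
yel 67 [0.5125 0.3159 0.05  ] 2.0 0.0245
[[ 23 112 100]
 [ 25 197 144]
 [ 23 116  55]
 [ 23 188 118]
 [ 25 198 147]
 [ 19  97  42]
 [ 25 197 128]
 [ 24 197 140]
 [ 14  91  76]
 [ 18 154 101]
 [ 19 161 117]
 [ 18 150 124]
 [ 19 165  37]
 [137 100  23]
 [ 19 170 114]
 [ 18 119  94]
 [ 19 165 105]
 [ 19 157  60]
 [ 18 163 102]
 [ 18 125 122]
 [ 19 150 129]
 [ 18 146 117]]
```

View pics/p2.png

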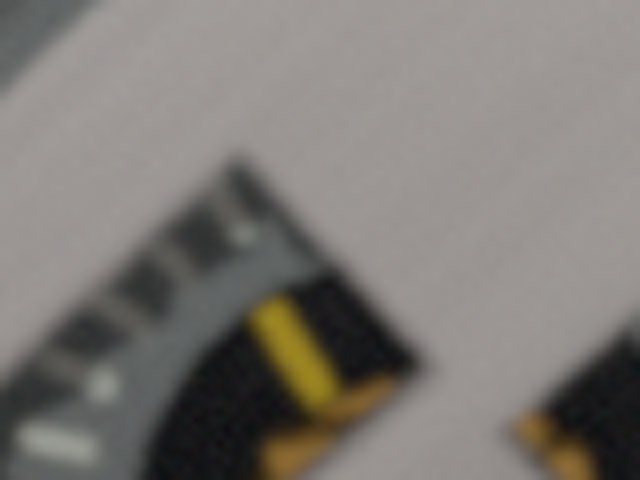

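Emit:
move_arm(plan=[[0.8,0,0,0,3],[0.8,0,0,0,3],[0.8,0,0,0,0]])

```text
clock: 14.48
tcp_pos: [0.4889, 0.3134, 0.1371]
tool_rot: [-2.765, 1.551, -0.224]
wrist_force: [1.4, 0.6, -1.5]
opening: 0.0133
```

Run:
```python
from h import *
tip,K,M=key()
print((np.array([.488,.315,.041])-tip)@M*100)
ptr("p3.png")
```

```text
clk 14.475 tcp [0.4889 0.3134 0.1371] tip [0.4889 0.3157 0.0405] kz [-0.0091 -0.0164  0.9998] kyaw -34.32 F [ 1.4376  0.5701 -1.526 ] T [ 0.2201 -0.168   0.095 ] open 0.0133 q6 2.561
[-0.0557  0.1055  0.0372]
yel 71 [0.5123 0.315  0.05  ] 0.1 0.0243
```

Emit:
move_arm(plan=[[0.8,0,-0.03,0,3],[0.8,0,-0.03,0,3],[0.8,0,0,0,0]])

```text
clock: 14.9
tcp_pos: [0.4888, 0.3133, 0.137]
tool_rot: [-2.743, 1.552, -0.304]
wrist_force: [0.5, 0.6, -0.7]
opening: 0.0134
```

Run:
```python
from h import *
tip,K,M=key()
ptr("p4.png")
```

```text
clk 14.9 tcp [0.4888 0.3133 0.137 ] tip [0.489  0.3156 0.0404] kz [-0.0102 -0.016   0.9998] kyaw -40.17 F [ 0.4807  0.5915 -0.7454] T [ 0.0237 -0.0958  0.0407] open 0.0134 q6 2.664
yel 67 [0.512  0.3126 0.05  ] -5.8 0.0242
```

View pics/p4.png

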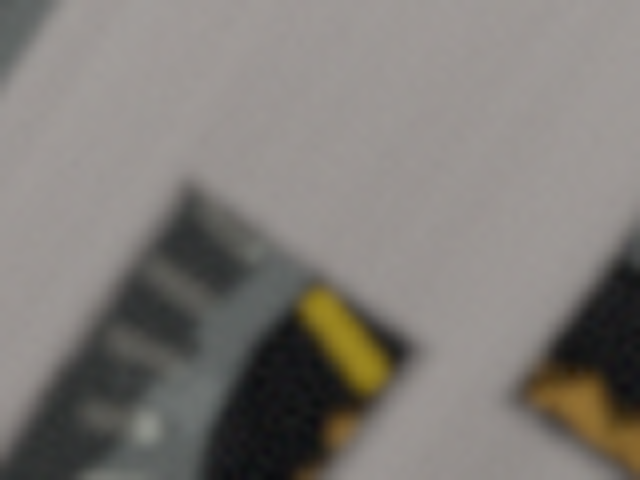

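Emit:
move_arm(plan=[[0.8,0,0,0,3],[0.8,0,0,0,3],[0.8,0,0,0,0]])

```text
clock: 15.32
tcp_pos: [0.4886, 0.3131, 0.137]
tool_rot: [-2.669, 1.552, -0.332]
wrist_force: [0.3, -0.3, -0.9]
opening: 0.013
```

Run:
```python
from h import *
tip,K,M=key()
ptr("p5.png")
```

```text
clk 15.325 tcp [0.4886 0.3131 0.137 ] tip [0.489  0.3155 0.0404] kz [-0.012  -0.0163  0.9998] kyaw -45.99 F [ 0.3416 -0.2639 -0.8958] T [ 0.0616 -0.1116  0.1128] open 0.013 q6 2.766
yel 17 [0.5103 0.311  0.05  ] -10.2 0.0226
```

Emit:
move_arm(plan=[[0.8,0,0,0,3],[0.8,0,0,0,2],[0.8,0,0,0,0]])

```text
clock: 15.75
tcp_pos: [0.4884, 0.313, 0.137]
tool_rot: [-2.608, 1.553, -0.355]
wrist_force: [-0.2, 0.1, -0.2]
opening: 0.0131
```

Run:
```python
from h import *
tip,K,M=key()
for i in range(4): grab_frame("wrist"); print(state()["wrist_torque"])
f=grab_frame("scene"); h=proj(f,[[.51,.32,.07]])[0]; crop(f,h[0],h[1],50,40,"s11.png",8)
ptr("p6.png")
```

```text
clk 15.75 tcp [0.4884 0.313  0.137 ] tip [0.4891 0.3155 0.0404] kz [-0.0135 -0.0164  0.9998] kyaw -50.88 F [-0.1859  0.1395 -0.2188] T [-0.035  -0.0139  0.131 ] open 0.0131 q6 2.851
[-0.0088  0.0088  0.0545]
[-0.044  -0.0275  0.1132]
[-0.0317 -0.021   0.0814]
[-0.0916 -0.011   0.037 ]
```

View pics/s11.png

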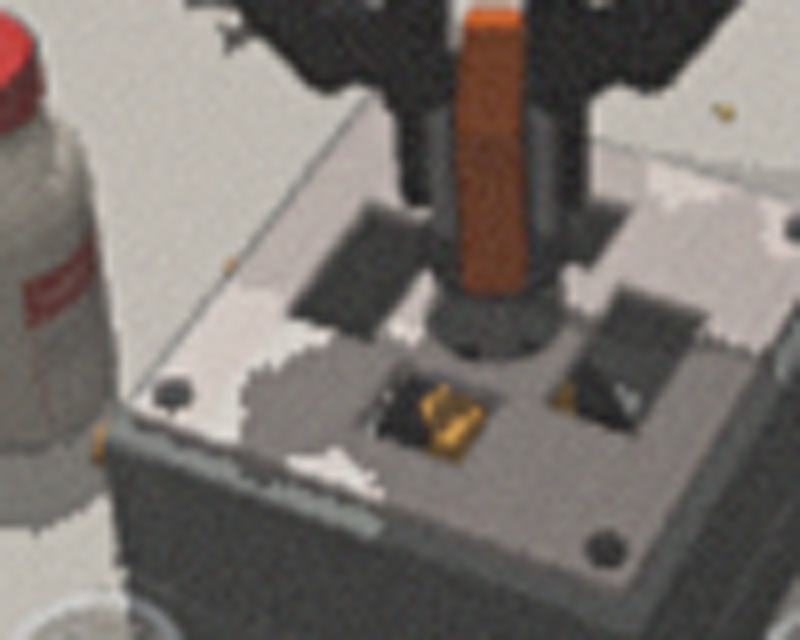

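View pics/p6.png

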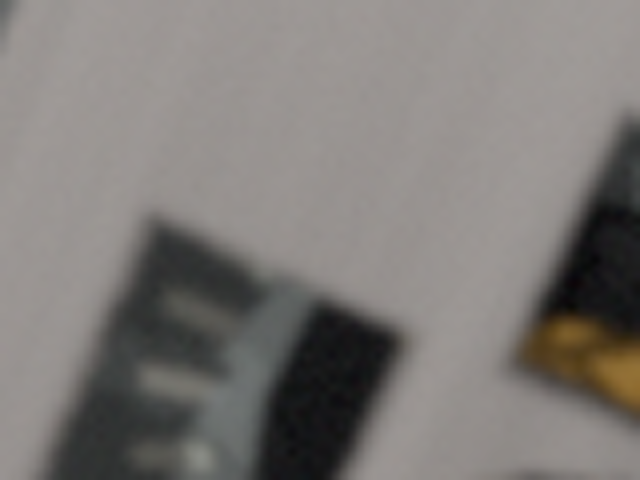

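Emit:
move_arm(plan=[[0.8,0,0,0,2],[0.8,0,0,0,1.5],[0.8,0,0,0,0]])

```text
clock: 16.42
tcp_pos: [0.4882, 0.3129, 0.137]
tool_rot: [-2.559, 1.553, -0.372]
wrist_force: [-0.3, -0.9, -0.5]
opening: 0.0134
```

```bash
cat > tq.py <<'E'
from h import *
key(); T=[]
for i in range(6): grab_frame("wrist"); s=state(); T.append(np.r_[s["wrist_torque"],s["wrist_force"],s["effort"][5]])
print(np.mean(T,0))
E
python3 tq.py
```

```text
clk 16.425 tcp [0.4882 0.3129 0.137 ] tip [0.4891 0.3154 0.0404] kz [-0.0147 -0.0163  0.9998] kyaw -54.64 F [-0.2936 -0.8822 -0.5495] T [-0.0817  0.0016  0.0771] open 0.0134 q6 2.917
[-0.1109  0.0486  0.0608  0.0189 -0.3111 -0.3635  0.0958]
```

Emit:
move_arm(plan=[[0.8,0,0,0,1.5],[0.8,0,0,0,1],[0.8,0,0,0,0]])

```text
clock: 17.1
tcp_pos: [0.4882, 0.3129, 0.137]
tool_rot: [-2.521, 1.553, -0.381]
wrist_force: [-0.6, 0.7, -0.2]
opening: 0.0135
```

```bash
python3 tq.py
```

```text
clk 17.1 tcp [0.4882 0.3129 0.137 ] tip [0.4892 0.3154 0.0404] kz [-0.0156 -0.0163  0.9997] kyaw -57.28 F [-0.5973  0.6656 -0.2275] T [-0.1361  0.0266  0.146 ] open 0.0135 q6 2.963
[-0.1196  0.0907  0.1313  0.1645 -0.4371 -0.2423  0.1316]
```

Emit:
move_arm(plan=[[0.8,0,0,0,1.5],[0.8,0,0,0,0]])

```text
clock: 17.65
tcp_pos: [0.4881, 0.3129, 0.137]
tool_rot: [-2.498, 1.553, -0.386]
wrist_force: [0.7, -0.6, -0.8]
opening: 0.0131
```

```bash
python3 tq.py
```

```text
clk 17.65 tcp [0.4881 0.3129 0.137 ] tip [0.4892 0.3154 0.0404] kz [-0.0161 -0.0163  0.9997] kyaw -58.86 F [ 0.6533 -0.5711 -0.7592] T [-0.105   0.1338  0.1495] open 0.0131 q6 2.991
[-0.1195  0.108   0.1406 -0.2509 -0.2455 -0.4239  0.1737]
```

Each degree now adds torque at about 1.5 N m/rad, which matches the ring standing on its stop. I'll unwind, centre the blade and withdraw.

Emit:
move_arm(plan=[[0.8,0,0,0,-3],[0.8,0,0,0,-4],[0.8,0,0,0,-4],[0.8,0,0,0,-2],[0.8,0,0,0,0]])

```text
clock: 18.58
tcp_pos: [0.4884, 0.3132, 0.1367]
tool_rot: [-2.672, 1.553, -0.327]
wrist_force: [0.1, -0.2, -0.9]
opening: 0.0133
```

```bash
python3 tq.py
```

```text
clk 18.575 tcp [0.4884 0.3132 0.1367] tip [0.4888 0.3156 0.0401] kz [-0.0111 -0.0166  0.9998] kyaw -45.53 F [ 0.1475 -0.1829 -0.9268] T [-0.0116  0.0171 -0.0204] open 0.0133 q6 2.758
[ 0.0059  0.0123 -0.0109  0.1441  0.4497 -1.4929 -0.0104]
```

Torque is zero now. Lifting straight up.

Emit:
move_arm(plan=[[0.8,-0.4,0,0,0],[0.8,-0.6,0,0,0],[0.8,-0.8,0,0,0],[0.8,-0.8,0,0,0],[0.8,0,0,0,0]])

```text
clock: 19.5
tcp_pos: [0.4884, 0.3135, 0.1655]
tool_rot: [-2.62, 1.552, -0.274]
wrist_force: [-0.1, -0.2, -0.8]
opening: 0.0134
```

Run:
```python
from h import *
tip,K,M=key()
print((np.array([.488,.315,.12])-tip)@M*100)
```

```text
clk 19.5 tcp [0.4884 0.3135 0.1655] tip [0.4889 0.316  0.0688] kz [-0.0128 -0.0171  0.9998] kyaw -45.54 F [-0.1122 -0.1698 -0.7632] T [0.0369 0.0528 0.0054] open 0.0134 q6 2.757
[-5.1156  0.0863 -0.0948]
```

Emit:
move_arm(plan=[[0.8,-0.8,0.08,-0.05,0],[0.8,-1,0,0,0],[0.8,-1.2,0,0,0],[0.8,-1.4,0,0,0],[0.8,-1.4,0,0,0],[0.8,-1,0,0,0],[0.8,0,0,0,0]])

```text
clock: 20.38
tcp_pos: [0.4871, 0.313, 0.2393]
tool_rot: [-2.564, 1.55, -0.219]
wrist_force: [0.5, -1.5, -1.7]
opening: 0.0137
```

Run:
```python
from h import *
tip,K,M=key()
f=grab_frame("wrist"); save(f,"w12.png")
f=grab_frame("scene"); h=proj(f,[[.49,.32,.085]])[0]; crop(f,h[0],h[1],70,60,"s12.png",5)
s=state(); print(s["qpos"])
```

```text
clk 20.375 tcp [0.4871 0.313  0.2393] tip [0.4878 0.3156 0.1427] kz [-0.0144 -0.0178  0.9997] kyaw -45.54 F [ 0.4592 -1.4978 -1.6766] T [ 0.0217 -0.0038 -0.0166] open 0.0137 q6 2.755
[ 0.3855  0.3124  1.4992 -0.0122  1.3151  2.7555]
```

View pics/w12.png

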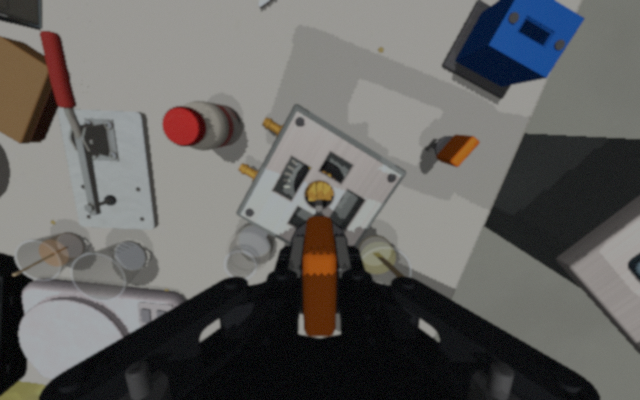

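View pics/s12.png

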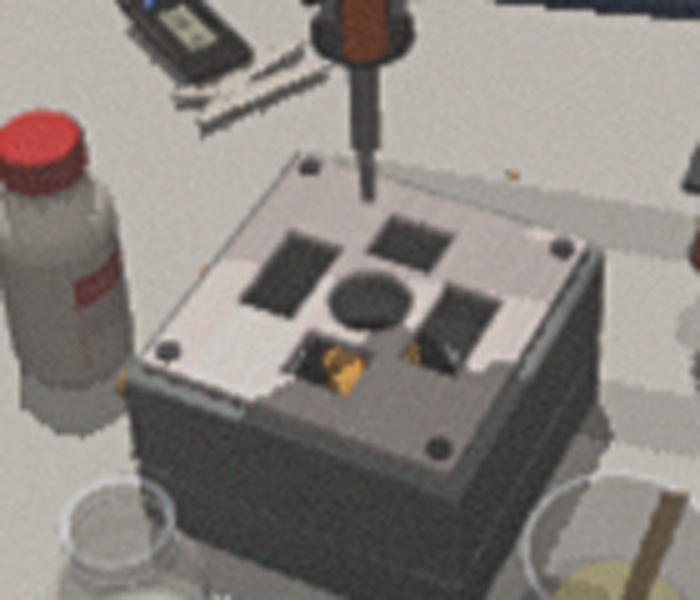

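Emit:
move_arm(plan=[[0.8,-0.2,0,0,-8],[0.8,0,0,0,-9],[0.8,0,0,0,-9],[0.8,0,0,0,-9],[0.8,0,0,0,-9],[0.8,0,0,0,-9],[0.8,0,0,0,-9],[0.8,0,0,0,-3]])

```text
clock: 21.48
tcp_pos: [0.4832, 0.3113, 0.2327]
tool_rot: [1.665, 1.559, -1.101]
wrist_force: [-0.2, -0.1, -1.1]
opening: 0.0134
```

Run:
```python
from h import *
tip,K,M=key()
print((np.array([.43,.29,.145])-tip)@M*100)
```

```text
clk 21.475 tcp [0.4832 0.3113 0.2327] tip [0.4805 0.3103 0.1361] kz [0.0174 0.0072 0.9998] kyaw 21.6 F [-0.2182 -0.0638 -1.1416] T [0.077  0.0488 0.0195] open 0.0134 q6 1.583
[-0.8927  0.0431  5.44  ]
```

Emit:
move_arm(plan=[[0.8,-0.4,0,1.5,0],[0.8,-0.4,0,2,0.5],[0.8,-0.3,0,1.8,0],[0.8,0,0,0,0]])

```text
clock: 21.98
tcp_pos: [0.4288, 0.2903, 0.2421]
tool_rot: [1.208, 1.558, -1.571]
wrist_force: [0.4, 0.0, -0.0]
opening: 0.0135
```

Run:
```python
from h import *
tip,K,M=key()
fs=[grab_frame("wrist") for _ in range(3)]; f=fs[0]
h=proj(f,[[.50,.3135,.05]])[0]
im=np.mean([x["img"] for x in fs],0)[int(h[1])-35:int(h[1])+35,int(h[0])-45:int(h[0])+45,::-1]
cv2.imwrite("pics/w13.png",cv2.resize(np.clip(im*1.3,0,255).astype(np.uint8),None,fx=8,fy=8,interpolation=cv2.INTER_CUBIC))
print((np.array([.4527,.0728,.14])-tip)@M*100)
```

```text
clk 21.975 tcp [0.4288 0.2903 0.2421] tip [0.4255 0.2891 0.1456] kz [0.0227 0.009  0.9997] kyaw 20.84 F [ 0.3684  0.0149 -0.0228] T [ 0.0134  0.032  -0.0486] open 0.0135 q6 1.598
[ 0.831  21.1749  5.133 ]
```

View pics/w13.png

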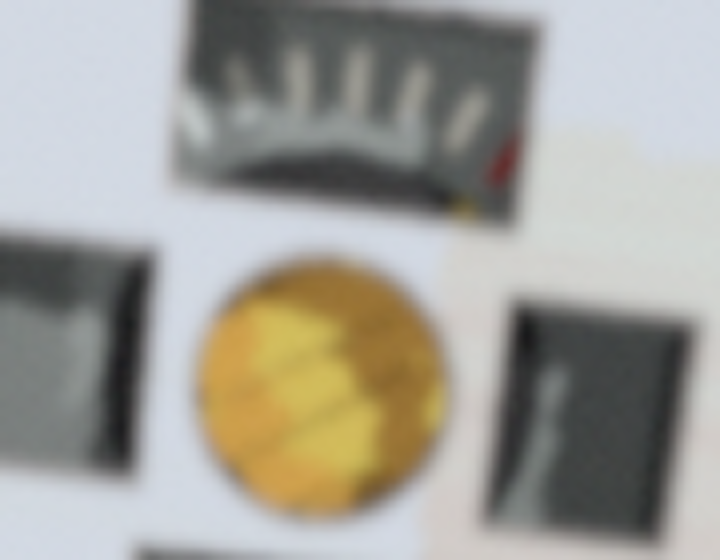

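Run:
```python
from h import *
f=grab_frame("wrist"); h=proj(f,[[.50,.3135,.05]])[0]; o=np.array([int(h[0])-45,int(h[1])-35])
C=np.array([.488,.3148])
for n,px,zs in (("ptr",(465,212),(.045,.05)),("tick",(503,160),(.03,.033,.036)),("hole",(322,388),(.085,))):
    for z in zs:
        p=plane(f,[np.array(px)/8+o],z)[0]; d=p[:2]-C; print(n,z,p,np.degrees(np.arctan2(d[1],d[0])),np.hypot(*d))
print(spot_point(f,"shut_tick")[:1])
```

```text
ptr 0.045 [0.5134 0.3043 0.045 ] -22.437802523735478 0.02745431282437037
ptr 0.05 [0.5131 0.3045 0.05  ] -22.226582688715173 0.027128666118526046
tick 0.03 [0.5224 0.3013 0.03  ] -21.495102950455003 0.03696888478266026
tick 0.033 [0.5222 0.3014 0.033 ] -21.407212273063852 0.03669741005119141
tick 0.036 [0.5219 0.3016 0.036 ] -21.318011748267963 0.036426022959406494
hole 0.085 [0.4868 0.3147 0.085 ] -173.81038594338247 0.001226943433185599
[{'at': [0.5254, 0.2999, 0.036], 'p': 0.66}]
```

The pointer stands at −22.3°, against −21.4° for the tick and −21.2° expected, so the valve is shut. Now back to the stand.

Emit:
move_arm(plan=[[0.8,0,2,-0.2,0.3],[0.8,0,3,-0.5,0.4],[0.8,0,3.5,0.7,0.4],[0.8,0,3.5,1.2,0.3],[0.8,0,3.5,1.5,0],[0.8,0,3,1.5,0],[0.8,0,1.5,0.6,0],[0.8,0,0,0,0]])

```text
clock: 23.22
tcp_pos: [0.4586, 0.081, 0.2424]
tool_rot: [1.242, 1.558, -1.563]
wrist_force: [0.3, 0.3, -0.3]
opening: 0.0133
```

Run:
```python
from h import *
tip,K,M=key()
print((np.array([.4527,.0728,.095])-tip)@M*100)
f=grab_frame("wrist"); save(f,"w14.png")
```

```text
clk 23.225 tcp [0.4586 0.081  0.2424] tip [0.4553 0.0799 0.1458] kz [0.0225 0.0083 0.9997] kyaw 19.34 F [ 0.3305  0.2558 -0.3081] T [-0.0044  0.0019  0.0363] open 0.0133 q6 1.182
[5.0889 0.5238 0.4642]
```

View pics/w14.png

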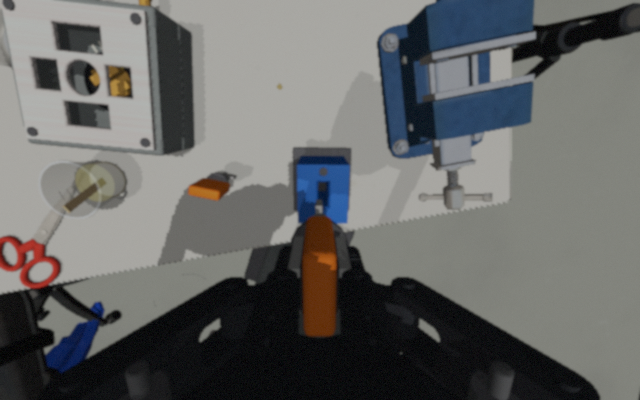

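Emit:
move_arm(plan=[[0.8,1.2,0.25,0.25,0],[0.8,1.5,0.2,0.15,0],[0.8,1.4,0,0,0],[0.8,0.8,0,0,0],[0.8,0,0,0,0]])

```text
clock: 23.9
tcp_pos: [0.4557, 0.0781, 0.1891]
tool_rot: [1.044, 1.559, -1.757]
wrist_force: [-0.5, 0.9, -1.4]
opening: 0.0133
```

Run:
```python
from h import *
tip,K,M=key()
print((np.array([.4527,.0728,.08])-tip)@M*100)
f=grab_frame("wrist"); save(f,"w15.png")
f=grab_frame("scene"); h=proj(f,[tip])[0]; crop(f,h[0],h[1],40,35,"s15.png",9)
q=[tip+K@[sx*.011,sy*.0025,0] for sx in(-1,1) for sy in (-1,1)]
print((proj(f,q)-[int(h[0]-40),int(h[1]-35)])*9)
y=np.radians(19.5);S=RR([0,0,y])
q=[np.array([.4527,.0728,.075])+S@[sx*.0135,sy*.0055,0] for sx in(-1,1) for sy in (-1,1)]
print((proj(f,q)-[int(h[0]-40),int(h[1]-35)])*9)
```

```text
clk 23.9 tcp [0.4557 0.0781 0.1891] tip [0.4522 0.0771 0.0926] kz [0.0248 0.0071 0.9997] kyaw 19.6 F [-0.4672  0.8903 -1.3832] T [-0.0814 -0.0362  0.0195] open 0.0133 q6 1.171
[1.2611 0.4069 0.0931]
[[419.0971 320.3162]
 [414.7204 333.0972]
 [323.686  303.5694]
 [318.9482 316.1897]]
[[432.1309 366.1161]
 [422.6504 394.3314]
 [317.4129 343.0955]
 [306.9883 370.8737]]
```

View pics/s15.png

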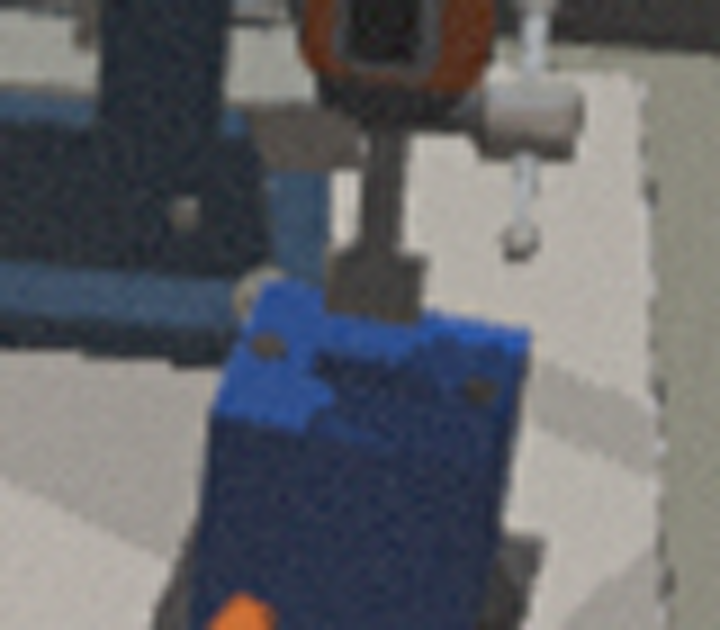

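View pics/w15.png

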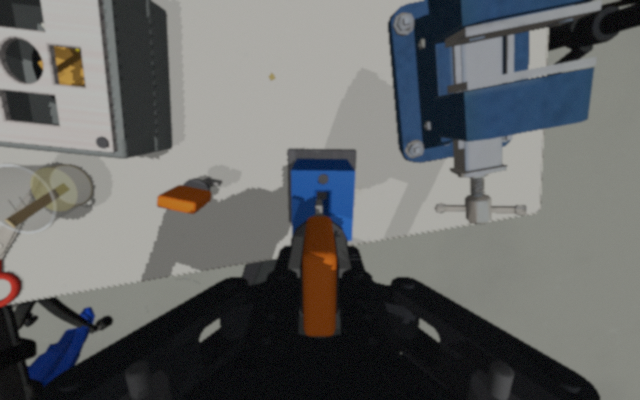

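Emit:
move_arm(plan=[[0.8,0.2,0.4,0.05,0],[0.8,0.3,0,0,0],[0.8,0,0,0,0]])

```text
clock: 24.38
tcp_pos: [0.4581, 0.0736, 0.1859]
tool_rot: [1.412, 1.559, -1.389]
wrist_force: [-0.0, 0.2, -1.1]
opening: 0.0131
```

Run:
```python
from h import *
tip,K,M=key()
print((np.array([.4531,.0729,.08])-tip)@M*100)
```

```text
clk 24.375 tcp [0.4581 0.0736 0.1859] tip [0.455  0.0725 0.0893] kz [0.0205 0.0075 0.9998] kyaw 19.59 F [-0.0158  0.2213 -1.1423] T [-0.0031  0.0108  0.0004] open 0.0131 q6 1.162
[ 0.9256 -0.1093  0.1683]
```

Emit:
move_arm(plan=[[0.8,0.3,-0.1,0.17,0],[0.8,0.6,0,0,0],[0.8,0.3,0,0,0],[0.8,0,0,0,0]])

```text
clock: 24.88
tcp_pos: [0.4559, 0.0738, 0.173]
tool_rot: [1.415, 1.559, -1.386]
wrist_force: [0.5, -0.1, -1.5]
opening: 0.0134
```

Run:
```python
from h import *
tip,K,M=key()
print((np.array([.4531,.0729,.06])-tip)@M*100)
f=grab_frame("scene"); h=proj(f,[tip])[0]; crop(f,h[0],h[1],40,35,"s16.png",9)
```

```text
clk 24.875 tcp [0.4559 0.0738 0.173 ] tip [0.4529 0.0728 0.0764] kz [0.0205 0.0074 0.9998] kyaw 19.58 F [ 0.4551 -0.11   -1.4894] T [0.0184 0.0303 0.0157] open 0.0134 q6 1.162
[ 1.6424 -0.0252 -0.028 ]
```

View pics/s16.png

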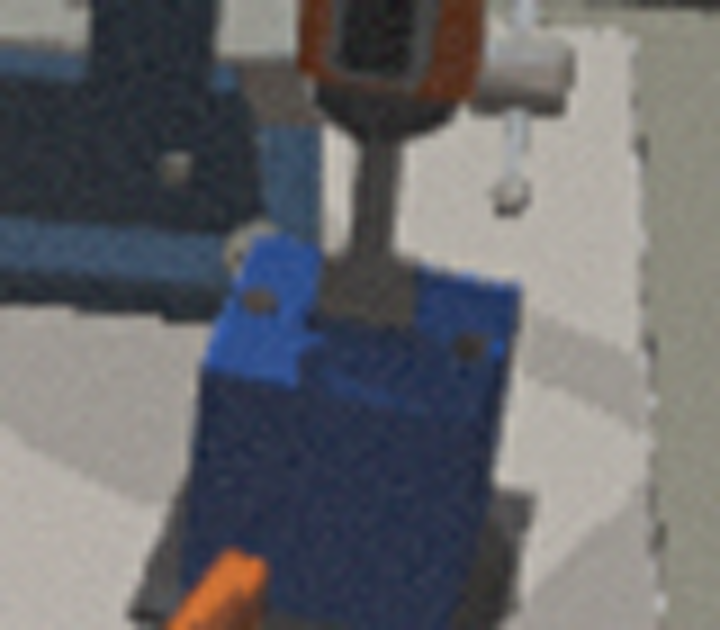

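Emit:
move_arm(plan=[[0.8,0.4,-0.02,-0.02,0],[0.8,0.4,0,0,0],[0.8,0.4,0,0,0],[0.8,0,0,0,0]])

```text
clock: 25.42
tcp_pos: [0.4563, 0.0739, 0.1603]
tool_rot: [1.433, 1.559, -1.367]
wrist_force: [-0.1, 0.1, -1.8]
opening: 0.0133
```

Run:
```python
from h import *
tip,K,M=key()
print((np.array([.4529,.0729,.05])-tip)@M*100)
```

```text
clk 25.425 tcp [0.4563 0.0739 0.1603] tip [0.4532 0.0729 0.0637] kz [0.0202 0.0074 0.9998] kyaw 19.58 F [-0.076   0.0587 -1.8015] T [0.0252 0.0216 0.0231] open 0.0133 q6 1.163
[ 1.3693 -0.0268  0.0288]
```

In the hole with no contact, so I keep going.

Emit:
move_arm(plan=[[0.8,0.5,-0.01,0.03,0],[0.8,0.5,0,0.01,0],[0.8,0.5,0,0.01,0],[0.8,0,0,0,0]])

```text
clock: 25.92
tcp_pos: [0.4556, 0.0738, 0.1442]
tool_rot: [1.41, 1.559, -1.391]
wrist_force: [-0.5, -0.6, -1.6]
opening: 0.0133
```

Run:
```python
from h import *
tip,K,M=key()
print((np.array([.4529,.0729,.035])-tip)@M*100)
```

```text
clk 25.925 tcp [0.4556 0.0738 0.1442] tip [0.4525 0.0728 0.0476] kz [0.0206 0.0071 0.9998] kyaw 19.58 F [-0.487  -0.6319 -1.6026] T [ 0.047  -0.0405 -0.0337] open 0.0133 q6 1.163
[ 1.2564 -0.0068 -0.0401]
```

Emit:
move_arm(plan=[[0.8,0.5,0,-0.02,0],[0.8,0.6,0,0,0],[0.8,0.6,0,0,0],[0.8,0.5,0,0,0],[0.8,0,0,0,0]])

```text
clock: 26.55
tcp_pos: [0.4557, 0.0738, 0.1205]
tool_rot: [1.386, 1.56, -1.414]
wrist_force: [-0.8, 1.1, -1.4]
opening: 0.0134
```

Run:
```python
from h import *
tip,K,M=key()
print((np.array([.4525,.0728,.013])-tip)@M*100)
```

```text
clk 26.55 tcp [0.4557 0.0738 0.1205] tip [0.4527 0.0728 0.0239] kz [0.0209 0.0068 0.9998] kyaw 19.58 F [-0.7533  1.0728 -1.4154] T [ 0.0657  0.0462 -0.033 ] open 0.0134 q6 1.164
[ 1.0885 -0.0138  0.0133]
```

Emit:
move_arm(plan=[[0.8,0.5,0,0.01,0],[0.8,0.4,0,0,0],[0.8,0,0,0,0]])

```text
clock: 26.92
tcp_pos: [0.4557, 0.0738, 0.1109]
tool_rot: [1.402, 1.56, -1.399]
wrist_force: [0.4, 0.8, -0.7]
opening: 0.0128
```

Emit:
move_arm(plan=[[0.8,0.15,0,0,0],[0.8,0,0,0,0]])

```text
clock: 27.18
tcp_pos: [0.4559, 0.0738, 0.1098]
tool_rot: [1.442, 1.56, -1.359]
wrist_force: [-0.9, 0.6, -0.6]
opening: 0.0133
```

Run:
```python
from h import *
tip,K,M=key()
```

```text
clk 27.175 tcp [0.4559 0.0738 0.1098] tip [0.4528 0.0728 0.0132] kz [0.0203 0.0066 0.9998] kyaw 19.58 F [-0.8821  0.5999 -0.6183] T [0.2671 0.2006 0.0378] open 0.0133 q6 1.164
```

Emit:
move_arm(plan=[[2,0,0,0,0],[3,0,0,0,0],[5,0,0,0,0],[5,0,0,0,0]])

```text
clock: 27.68
tcp_pos: [0.4569, 0.0733, 0.1103]
tool_rot: [1.609, 1.558, -1.192]
wrist_force: [0.1, -1.4, -0.1]
opening: 0.05
```

Run:
```python
from h import *
tip,K,M=key()
f=grab_frame("wrist"); save(f,"w17.png")
f=grab_frame("scene"); crop(f,396,190,50,45,"s17.png",7)
```

```text
clk 27.675 tcp [0.4569 0.0733 0.1103] tip [0.4541 0.0722 0.0137] kz [0.018  0.0075 0.9998] kyaw 19.59 F [ 0.1026 -1.4268 -0.0733] T [0.0391 0.0026 0.0219] open 0.05 q6 1.164
```

View pics/w17.png

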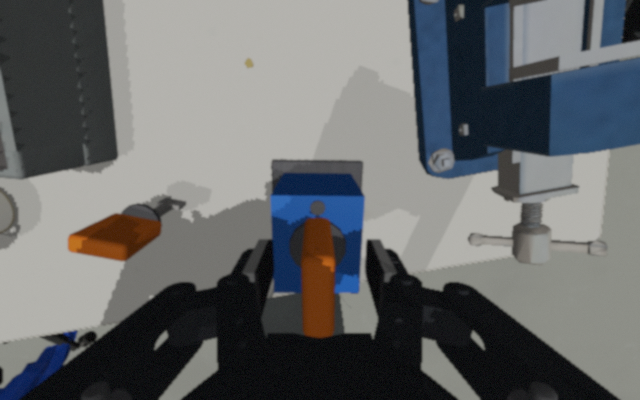

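View pics/s17.png

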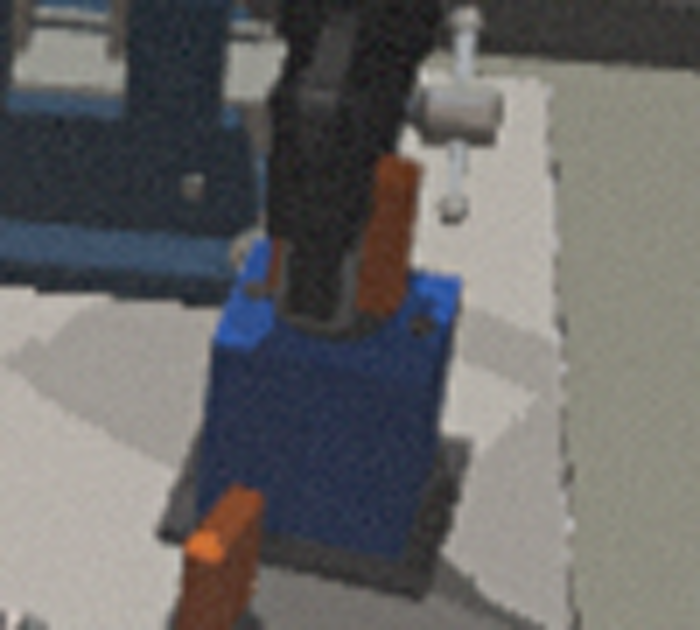

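Released, with the handle central between the jaws and the collar on the stand. Retracting upward.

Emit:
move_arm(plan=[[5,-1,0,0,0],[5,-2,0,0,0],[5,-3,0,0,0],[5,-4,0,0,0],[5,-4,0,0,0],[5,0,0,3,0],[5,0,0,3,0],[5,0,0,0,0]])

```text
clock: 28.78
tcp_pos: [0.3989, 0.0546, 0.26]
tool_rot: [1.887, 1.555, -0.913]
wrist_force: [-0.1, 0.8, -0.0]
opening: 0.05
```

Run:
```python
from h import *
key()
f=grab_frame("wrist"); save(f,"w18.png")
crop(f,335,150,45,45,"w18c.png",8)
f=grab_frame("scene"); save(f,"s18.png"); crop(f,396,190,50,45,"s18c.png",8)
for t in ("hardener","jar","cup","key_grip"): print(t,[(np.round(d["at"],4),round(d["p"],2)) for d in spot_point(f,t)[:2]])
```

```text
clk 28.775 tcp [0.3989 0.0546 0.26  ] tip [0.3966 0.0535 0.1634] kz [0.013  0.0083 0.9999] kyaw 19.62 F [-0.1125  0.8113 -0.0356] T [-0.0049 -0.0048  0.05  ] open 0.05 q6 1.099
hardener []
jar [(array([0.4909, 0.4359, 0.0034]), 0.63)]
cup [(array([ 0.3638,  0.3329, -0.0044]), 0.92)]
key_grip [(array([0.4562, 0.0735, 0.105 ]), 0.95), (array([0.4199, 0.1883, 0.0731]), 0.59)]
```

View pics/s18c.png

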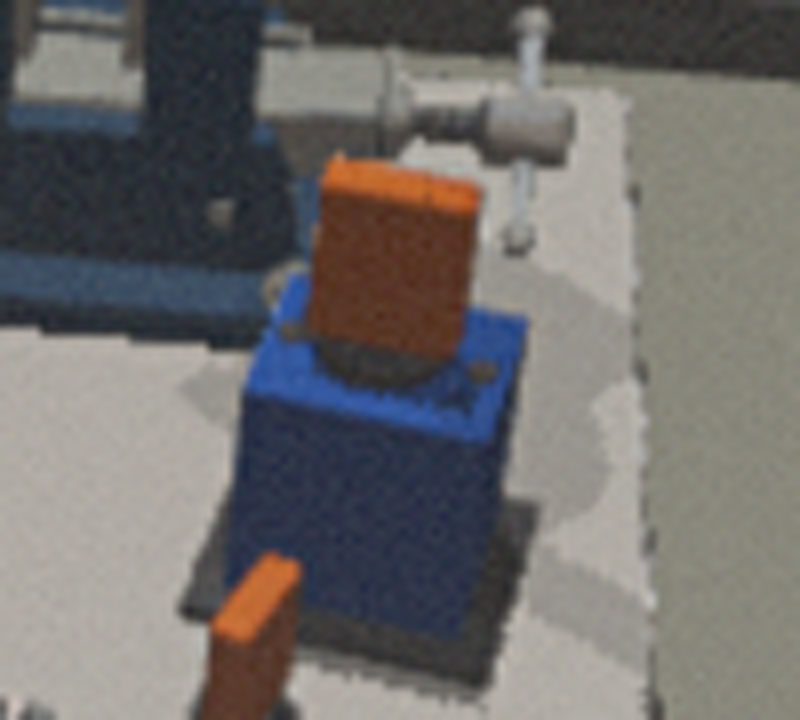

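View pics/w18.png

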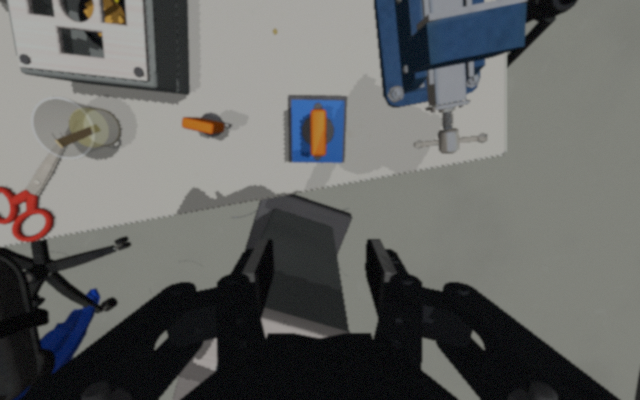

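View pics/s18.png

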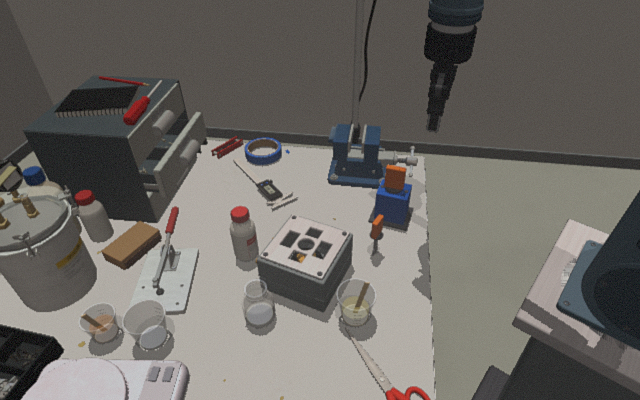

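Run:
```python
import cv2,numpy as np
a=cv2.imread("pics/scene0.png");b=cv2.imread("pics/s18.png")
def om(i):
    h=cv2.cvtColor(i,cv2.COLOR_BGR2HSV);m=(h[:,:,0]<16)&(h[:,:,1]>150)&(h[:,:,2]>50);r=np.zeros_like(m);r[155:200,375:415]=1;return m&r
for i in(a,b):
    m=om(i);y,x=np.nonzero(m);print(m.sum(),x.mean(),y.mean(),x.min(),x.max(),y.min(),y.max(),cv2.minAreaRect(np.c_[x,y].astype(np.float32)))
c=np.hstack([cv2.resize(i[150:235,365:420],None,fx=6,fy=6,interpolation=cv2.INTER_CUBIC) for i in (a,b)]);cv2.imwrite("pics/cmp.png",c)
for (y0,y1,x0,x1) in ((200,268,225,262),(275,330,235,280),(275,330,330,380)):
    print(cv2.phaseCorrelate(cv2.cvtColor(a[y0:y1,x0:x1],6).astype(np.float32),cv2.cvtColor(b[y0:y1,x0:x1],6).astype(np.float32)))
```

```text
190 395.4421052631579 173.7157894736842 386 406 165 189 ((394.9043884277344, 176.54196166992188), (19.232242584228516, 22.070735931396484), 10.007980346679688)
197 394.61928934010155 173.94416243654823 385 405 165 187 ((394.4324035644531, 176.4053955078125), (18.41268539428711, 21.700664520263672), 9.462322235107422)
((-0.05522498440475587, -0.008349398517452755), 1.007228179441558)
((0.5295832234051474, -0.04128671354822444), 1.020298876232571)
((0.0009242139882239542, -0.05865574120094763), 1.0065314933458964)
```

View pics/cmp.png

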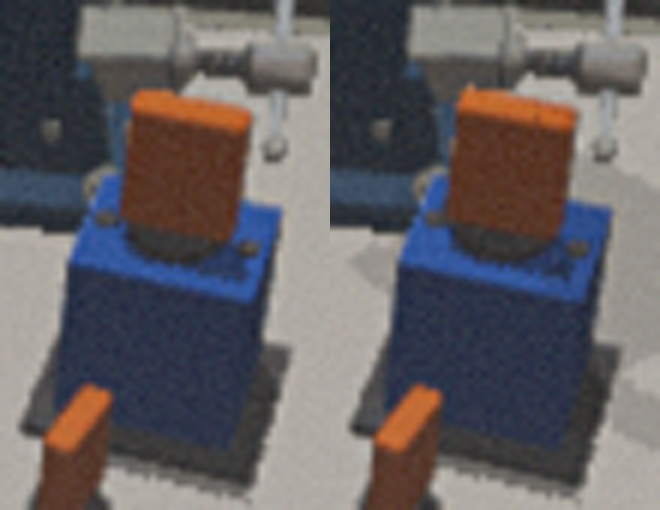

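```bash
python3 -c "
from h import *
key(); print(finish_job())"
```

```text
clk 29.075 tcp [0.4006 0.0549 0.2589] tip [0.3981 0.0538 0.1623] kz [0.0147 0.008  0.9999] kyaw 19.67 F [ 0.6536  0.1247 -0.2929] T [ 0.0358 -0.0073 -0.0173] open 0.0496 q6 1.099
the job is handed in; nothing more can be done
None
```

The job is done and handed in after 29 s of the 72 s: the valve is shut and the large key is back in its stand.

- **Key and slot:** I took the large key from the blue stand and left the small look-alike alone. Its blade went through the guard hole into the slot, and I felt the slot's floor at about 2 N, with the tip 10 mm below the mouth.
- **Turning:** I turned clockwise through the play until the ring moved. At the stop the torque rose at about 1.5 N m/rad; I ended at about 0.17 N m, below the 0.3 N m limit. I then unwound to zero torque and lifted the key out.
- **Valve check:** The pointer measured −22.3° and the red tick −21.4° (world yaw), so they agree within measurement error.
- **Key check:** The before and after pictures show the key upright with its collar on the stand, at the same height. It stands about 1 pixel to the side, which is within the hole's slack.
- **Bystanders:** The bottle, jar and cup look unmoved in the pictures. The network missed the bottle in the last frame, but an image comparison put its shift at under 0.1 pixel. The same comparison gave 0.5 pixel for the jar, while the network placed the jar where it was, so I take that as noise.

The tool drifted up to about 1.4° off vertical during the moves. I corrected the key's tip position for this, and the key settled flat once released.

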